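# Seat a casting in a drill fixture and close the clamp over it

### The job

Load the aluminium casting into the drill fixture on the bench: set it in the nest between the dowel pins, flange down, and with the clamp still open push it down past the spring plungers until you feel it bear solidly on the rest buttons. Press no harder than a firm thumb (40 N at most on the rests). Then swing the forked clamp over it until the catch snaps over the cross-bar, let go, and leave the file, the blue bowl and the pencil where they lie.

Things in the scene. Friction and masses are not known exactly. Their poses are not given: they have to be found in the camera images.
- casting_center (a point): Loose aluminium casting, 180 g, flange down on the bench right of the fixture: flange 84 (its x) x 60 (y) x 12 mm, on it a step 44 x 38 x 4 mm and a boss 34 (x) x 28 (y) mm whose flat top (bore drawn in its middle) is 44 mm above the underside. The point is its centre, 22 mm above the underside. Same after a half turn about z. Grasp the boss.
- fixture: Grey drill fixture screwed to the bench, base 176 x 124 x 14 mm. Origin on the bench under the nest's centre; x towards the clamp hinge, z up. The casting goes in with its x along this x, between 8 bullet-nosed dowel pins (8 mm thick, tops 41.5 mm above the bench) that leave 1 mm round its flange.
- nest (a point): Nest centre, 20 mm above the bench. Two spring plungers on each long side (26 mm above the bench, blocks 35 mm high) reach 1.8 mm in under the flange: laid in, the casting hangs on them, underside about 31 mm above the bench (a false bottom). 7 to 15 N drive it past them; they then grip its sides and it must be pushed on down. Keep it level, or one side slips past first and it cocks.
- rest: The four solid steel rest buttons (12 mm thick) in the nest floor. They are screwed to one common height for the batch, which is not measured: their tops, on which the casting must bear, lie anywhere from 15.5 to 24.5 mm above the bench. The origin given here is only the point on the bench under the nest centre. More than 40 N on them spoils the casting.
- clamp (a joint): Angle of the forked steel clamp, rad: 0 shut and level, 1.57 upright, up to 2.0 open. Stiff hinge: it stays where left, 1 to 3 N at the grip bar turn it. Its prongs pass either side of the boss; two sprung feet press the flange. As it comes down a spring catch snaps by itself over the thin cross-bar between the prongs; for that push the grip bar down to about -0.02 rad (8 to 15 N).
- clamp_bar (a point): Centre of the black grip bar that joins the free ends of the clamp's prongs: 14 mm thick, 38 mm long between the prongs, lying along the fixture's y. It runs on a circle of radius 164 mm about clamp_hinge; with the clamp shut it lies 92 mm in front (-x) of the nest centre, 50 mm above the bench.
- clamp_hinge (a point): Middle of the clamp's hinge axis, which lies along the fixture's y, 72 mm behind (+x) the nest centre and 50 mm above the bench. The axes turn with the clamp.
- needle_file: Bystander: needle file with a white handle, 179 mm long, 12 mm high, near the casting; origin at its middle on the bench.
- blue_beaker: Bystander: blue plastic mixing bowl, 132 mm across, 87 mm high, left of the fixture; origin at its underside's centre.
- clutch_pencil: Bystander: yellow clutch pencil, 149 mm long, 10 mm thick, left in front of the fixture; origin at its middle on the bench.
There are look-alikes about, which are no part of the job. Leave any green or purple look-alike of the part that bears casting_center alone.

How it is judged:
By the outcome, as a careful person would: the job done as asked, in the order asked, and still so for the second after the job is handed in, with the robot touching nothing.
It also fails if it takes over 70 s, if anything falls off the work surface, if the arm or the gripper's body presses on something with over 40 N, if the wrist force passes 120 N, or if a joint passes its speed limit or range.

### The arm

A 6-joint arm with a two-finger parallel gripper is mounted at the origin on a cart in front of the work surface, level with it; the furniture and walls round the work are solid. World frame = base frame: x ahead of the robot, y to its left, z up, the work surface at z = 0. Lengths are in m, angles in rad, forces in N, time in s.
With the tool pointing down it reaches from about 0.375 to 0.975 m from the base axis. Payload 3.8 kg.
Tool frame: the origin (TCP) lies at the very end of the fingers, on their centre line; the grasp point (between the pads) lies 19 mm behind it (bot.grip_point_offset is the distance from the TCP to the grasp point, in m); z points along the fingers, x is the direction in which the jaws open and shut, and the axes are right-handed (so a half turn about z gives the same grasp; the last joint's range is limited). The gripper opens to 85 mm and grips with 20 to 120 N. Pads are 22 mm wide; open, the fingers measure 114 mm over their backs; the gripper's body (76 mm by 85 mm) begins 54 mm behind the grasp point. The pads swing forward as they close: fully open they stand 13 mm farther back than shut.
Start: joints at [1.239, 0.264, 1.604, -0, 1.274, -0.037], TCP at [0.196, 0.646, 0.231] pointing down, gripper open.
Joint ranges: [-2.63, 2.63], [-0.94, 2.18], [0.31, 2.57], [-1.31, 4.45], [0, 2.66], [-2.55, 2.55]. Speed limits (rad/s): [2.57, 2.57, 3.14, 3.14, 3.14, 3.14].

### API

Orientations are given as a rotation vector (axis times angle).
In Python, from workcell import bot, read_camera gives the robot as it stands.
- The arm moves only by the tool arm_command, never from a script. Its argument "rows" is a list of rows, each an object with "delta_rot": the turn, a rotation vector about the tool's x, y, z in rad, a list of three; "xyz": the shift along the tool's x, y, z in m, a list of three; "gripper": the finger opening in m, from 0 to 0.0854. A call has 1 to 12 rows; each row shifts and turns the commanded pose from where the row before left it, along the tool's axes as they then stand; what a row does not reach is not made up. A row lasts 1/10 s, in which the tool goes at most 50 mm and 8.59 degrees, less where a joint would pass 70% of its speed; a pose out of reach is approached as far as the arm can. A call is refused whole if a number of a shift passes 0.05 or a number of a turn 0.15, either way. A call with a gripper value outside its range is refused whole. The fingers move at their own pace and stop on an object; "force" is the grip in N (left out, the last holds). Time passes only in rows, so rows that do not move let the fingers close. It gives the time, the measured TCP pose, the force and the opening at its end, in the units of the state.
- bot.read_state(): the state, without advancing time (a new reading comes with each control period).
- read_camera(name): name is "side" or "top" or "wrist"; returns a dict with "pixels" (400x640x3 uint8, red, green, blue), "range_z" (400x640 float32, m along the optical axis (not along the pixel's ray), 0 where there is no reading), "intrinsics" (3x3 intrinsics, pixels), "camera_from_world" (4x4, takes a point from world to camera coordinates). Camera axes: x right, y up, looking along -z (the intrinsics and any distortion apply to the point x, -y, -z); pixel columns grow to the right and rows downward; lengths in m; the calibration is good to about 2 mm. A picture is of the moment at which its call begins.
- bot.finish_job(): hands the job in, once; it reports no verdict.
The state is a dict: "time": time; "q": joint angles; "joint_vel": joint speeds; "joint_torque": joint torques, N m; "tool_pos": TCP position; "tcp_rot": TCP orientation; "wrist_force": force on the tool from outside, world axes, zero at the start; "torque": the same for the moment, N m; "width": opening from 0.0 (shut) to 1.0 (fully open).
Only numpy, scipy, OpenCV 4.12 (cv2) and the standard library are available. Lean on these libraries where they do the work, as an engineer would, in place of code of your own. Each camera call takes 0.05 s, during which the arm holds its last target.

## Working session

There is one attempt and no reset: what is moved stays moved. The work goes in short steps, Python scripts to look and compute and a tool call to move; the robot and the scene stay as the last step left them, time stands still between calls to the robot, and variables do not carry over. Pictures are saved under pics/ and viewed, and the job is handed in when it is done.

Besides the shell and the picture viewer there is one more tool, called after ">>>" as name([rows], argument=value, ...), one row to a line, values as JSON. arm_command: Moves the arm, as the interface text tells. Its arguments: {"type":"object","properties":{"rows":{"type":"array","items":{"type":"object","properties":{"delta_rot":{"type":"array","items":{"type":"number"}},"xyz":{"type":"array","items":{"type":"number"}},"gripper":{"type":"number"}}}},"force":{"type":"number"}},"required":["rows"]}

```bash
mkdir -p pics; ls
python3 - <<'E'
from workcell import bot, read_camera
import cv2,numpy as np
print(bot.read_state(), bot.grip_point_offset)
for n in ["top","side"]:
    c=read_camera(n); cv2.imwrite(f"pics/{n}0.png",c["pixels"][:,:,::-1]); np.savez(f"{n}0.npz",**c)
    print(n,c["intrinsics"],c["camera_from_world"])
E
```

```text
pics
{'time': 0.0, 'q': array([ 1.23909513e+00,  2.64763166e-01,  1.60540839e+00, -2.66721736e-05,
        1.27370651e+00, -3.69089989e-02]), 'joint_vel': array([ 1.34413033e-03,  3.13965182e-04, -3.44296707e-04,  2.49129647e-05,
       -2.37296818e-04,  4.02345127e-04]), 'joint_torque': array([ 3.78982650e-04, -5.15111768e+01, -3.67323947e+01,  3.23324343e-05,
        1.30270561e-02, -5.23661618e-05]), 'tool_pos': array([0.19588638, 0.64516636, 0.22993672]), 'tcp_rot': array([ 2.52253796,  1.8703333 , -0.00293679]), 'wrist_force': array([-0.24135855,  0.14381748,  0.39064905]), 'torque': array([-0.00532803,  0.0114063 , -0.01485922]), 'width': 1.0000357240080757} 0.0187
top [[394.08507572   0.         318.22423148]
 [  0.         394.08507572 195.762638  ]
 [  0.           0.           1.        ]] [[-0.0249275  -0.99965236 -0.00858931 -0.02926726]
 [ 0.99395808 -0.02570238  0.10670857 -0.51449568]
 [-0.10689224 -0.00587744  0.99425324 -1.08393339]
 [ 0.          0.          0.          1.        ]]
side [[515.65413744   0.         326.33562206]
 [  0.         515.65413744 200.27138313]
 [  0.           0.           1.        ]] [[-0.99245727 -0.12017389  0.02422385  0.47558028]
 [ 0.08852426 -0.56583871  0.81974996 -0.13151818]
 [-0.08480575  0.81571121  0.57220905 -1.33315   ]
 [ 0.          0.          0.          1.        ]]
```

View pics/top0.png

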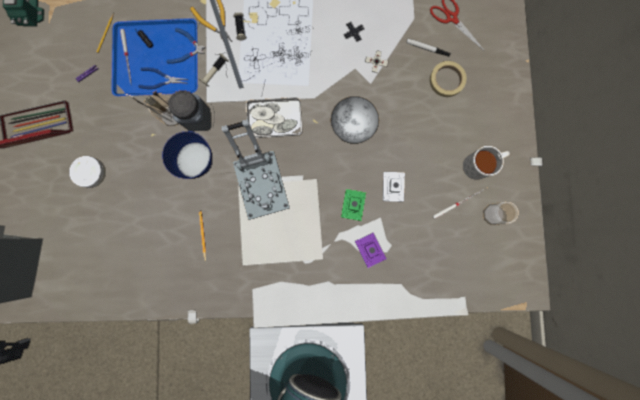

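View pics/side0.png

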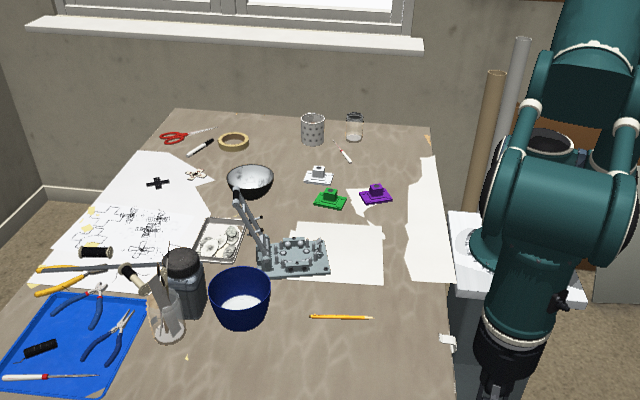

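Top view candidates: white/aluminium part (394,186), green look-alike (353,205), purple look-alike (371,250). By the description, I choose the bare aluminium one at (394,186). I'll check it and the fixture in crops.

```bash
cat > h.py <<'E'
import numpy as np,cv2
from scipy.spatial.transform import Rotation as R
def load(n): return dict(np.load(n))
def proj(c,P):
    P=np.atleast_2d(P); T=c["camera_from_world"]; p=P@T[:3,:3].T+T[:3,3]
    p=p*[1,-1,-1]; q=p@c["intrinsics"].T; return q[:,:2]/q[:,2:]
def ray(c,uv,z):
    uv=np.atleast_2d(uv).astype(float); T=c["camera_from_world"]
    d=np.c_[uv,np.ones(len(uv))]@np.linalg.inv(c["intrinsics"]).T*[1,-1,-1]
    Rm=T[:3,:3]; o=-Rm.T@T[:3,3]; d=d@Rm; s=(z-o[2])/d[:,2]
    return o+d*s[:,None]
def cloud(c):
    r=c["range_z"]; v,u=np.mgrid[:r.shape[0],:r.shape[1]]
    d=np.stack([u,v,np.ones_like(u)],-1)@np.linalg.inv(c["intrinsics"]).T*r[...,None]*[1,-1,-1]
    T=c["camera_from_world"]; return (d-T[:3,3])@T[:3,:3]
E
python3 - <<'E'
from h import *
c=load("top0.npz"); im=c["pixels"][:,:,::-1]
a=cv2.resize(im[160:215,360:425],None,fx=6,fy=6,interpolation=cv2.INTER_CUBIC)
b=cv2.resize(im[115:225,215:300],None,fx=4.5,fy=4.5,interpolation=cv2.INTER_CUBIC)
o=np.zeros((500,800,3),np.uint8); o[:a.shape[0],:a.shape[1]]=a; o[:b.shape[0],400:400+b.shape[1]]=b
cv2.imwrite("pics/crop0.png",o)
P=cloud(c)
print(ray(c,[[394,186],[262,190]],0))
# heights casting
w=P[170:205,378:412]; print(np.round(w[::4,::4,2]*1000))
s=load("side0.npz"); im=s["pixels"][:,:,::-1]
cv2.imwrite("pics/crop1.png",cv2.resize(im[150:300,210:360],None,fx=4,fy=4,interpolation=cv2.INTER_CUBIC))
E
```

```text
[[ 0.53926159 -0.26201013  0.        ]
 [ 0.53753662  0.12031873  0.        ]]
[[-2.000e+00  1.000e+00 -1.000e+00 -1.000e+00  3.000e+00  2.000e+00
  -0.000e+00  3.000e+00  2.000e+00]
 [ 2.000e+00 -2.000e+00  1.500e+01  1.200e+01  1.300e+01  1.000e+01
   1.400e+01  6.000e+00  2.000e+00]
 [ 5.000e+00  3.000e+00  9.000e+00  1.700e+01  1.300e+01  1.300e+01
   1.100e+01  8.000e+00  2.000e+00]
 [ 6.000e+00  4.000e+00  1.400e+01  2.500e+01  4.300e+01  4.600e+01
   1.300e+01  5.000e+00  2.000e+00]
 [ 3.000e+00  4.000e+00  1.200e+01  3.200e+01  4.300e+01  4.500e+01
   1.300e+01  4.000e+00  0.000e+00]
 [-4.000e+00 -1.000e+00  1.300e+01  3.500e+01  4.500e+01  4.500e+01
   1.800e+01 -0.000e+00  4.000e+00]
 [ 0.000e+00  7.000e+00  1.400e+01  9.000e+00  7.000e+00  1.200e+01
   1.200e+01  2.000e+00  3.000e+00]
 [ 4.000e+00  4.000e+00  1.132e+03  1.200e+01  1.000e+01  1.200e+01
   1.600e+01  2.000e+00  3.000e+00]
 [ 4.000e+00  5.000e+00  2.000e+00  3.000e+00  1.000e+00  0.000e+00
   3.000e+00  1.000e+00  1.000e+00]]
```

View pics/crop0.png

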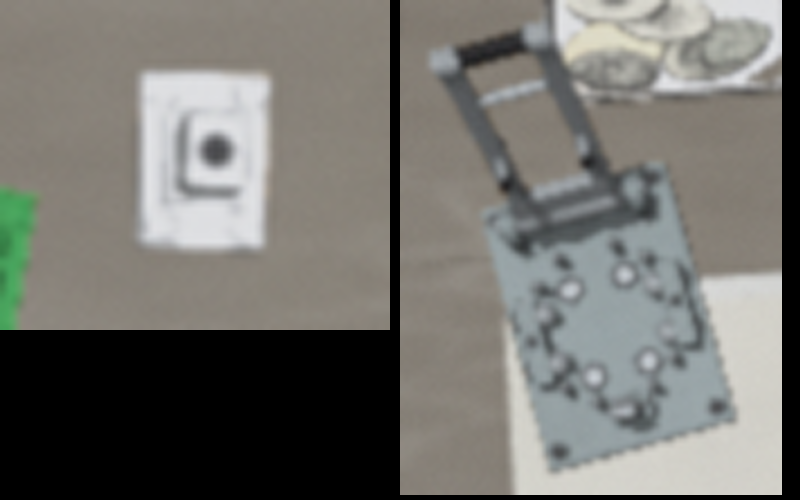

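View pics/crop1.png

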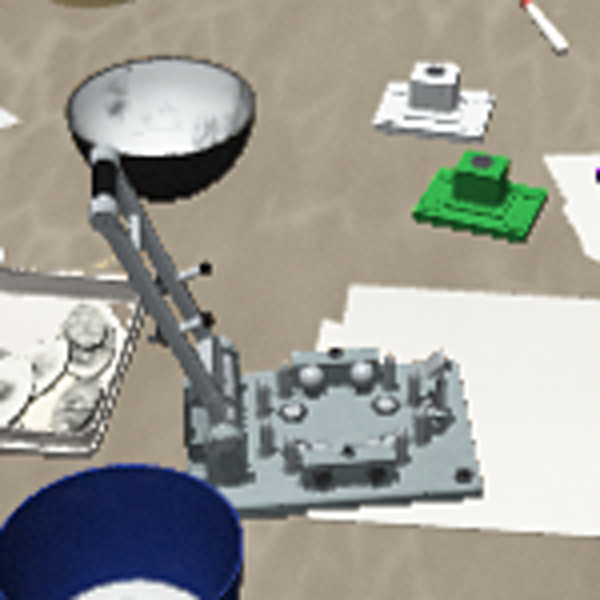

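The crop shows the bare white-metal casting at (394,186), with the bore in its boss and its long side along world x. The fixture nest with four bright rest buttons is near (262,190), with the clamp leaning open and its black bar near (236,126). Next I'll get coarse poses.

Run:
```python
from h import *
c=load("top0.npz"); im=c["pixels"].astype(int)
m=((im.min(2)>175)).astype(np.uint8); m[:, :375]=0;m[:,415:]=0;m[:165]=0;m[210:]=0
cs,_=cv2.findContours(m,cv2.RETR_EXTERNAL,cv2.CHAIN_APPROX_NONE); k=max(cs,key=cv2.contourArea)[:,0]
P=ray(c,k,0.012)[:,:2].astype(np.float32); r=cv2.minAreaRect(P*1000); print("casting",r)
hsv=cv2.cvtColor(c["pixels"],cv2.COLOR_RGB2HSV)
print(hsv[190,262],hsv[200,255],hsv[190,300],hsv[190,220],hsv[210,250])
p=im[...]; m=((p[...,2]-p[...,0]>5)&(p[...,0]>90)).astype(np.uint8); m[:,:228]=0;m[:,295:]=0;m[:150]=0;m[225:]=0
m=cv2.morphologyEx(m,cv2.MORPH_CLOSE,np.ones((5,5)))
cs,_=cv2.findContours(m,cv2.RETR_EXTERNAL,cv2.CHAIN_APPROX_NONE); k=max(cs,key=cv2.contourArea)[:,0]
P=ray(c,k,0.014)[:,:2].astype(np.float32); print("fixture",cv2.minAreaRect(P*1000))
# crop corners: bottom-left (550,470) bottom-right (735,420), right top (663,163), left top(487,210)
q=np.array([[550,470],[735,420],[663,163],[487,210]],float); q=(q-[400,0])/4.5+[215,115]-0.4
W=ray(c,q,0.014); print(W, W.mean(0))
d=(W[3]-W[0]+W[2]-W[1]); print("yaw",np.arctan2(d[1],d[0]))
print("bar",ray(c,[[215+(490-400)/4.5,115+48/4.5]],0.199))
```

```text
casting ((537.7806396484375, -259.8487548828125), (57.346473693847656, 81.50173950195312), 87.55257415771484)
[ 96  23 165] [ 96  18 143] [ 24  12 210] [ 18  29 133] [ 96  22 161]
fixture ((554.8382568359375, 122.65701293945312), (178.5390167236328, 120.48147583007812), 14.734091758728027)
[[0.45369563 0.15902785 0.014     ]
 [0.48234143 0.04166768 0.014     ]
 [0.64910299 0.08514494 0.014     ]
 [0.62143842 0.19851359 0.014     ]] [0.55164462 0.12108852 0.014     ]
yaw 0.243112102868841
bar [[0.67184111 0.15481294 0.199     ]]
```

>>> arm_command([
  {"delta_rot":[0,0,0.15],"xyz":[0,0,-0.02]},
  {"delta_rot":[0,0,0.15],"xyz":[0,0,-0.02]},
  {"delta_rot":[0,0,0.15],"xyz":[0,0,-0.02]},
  {"delta_rot":[0,0,0.15],"xyz":[0,0,-0.02]},
  {"delta_rot":[0,0,0.15],"xyz":[0,0,-0.02]},
  {"delta_rot":[0,0,0.15],"xyz":[0,0,-0.02]},
  {"delta_rot":[0,0,0.13],"xyz":[0,0,-0.02]},
])

```text
invalid input
```

```bash
cat >> h.py <<'E'
def need(s,xyz,yaw):
    """deltas in tool frame to reach a tool-down pose; tool x at yaw"""
    Rc=R.from_rotvec(s["tcp_rot"]); 
    Rt=R.from_matrix(np.array([[np.cos(yaw),np.sin(yaw),0],[np.sin(yaw),-np.cos(yaw),0],[0,0,-1]]))
    d=Rc.inv().apply(np.array(xyz)-s["tool_pos"]); r=(Rc.inv()*Rt).as_rotvec()
    x=Rc.as_matrix()[:,0]
    print("pos",s["tool_pos"].round(4),"yaw",np.arctan2(x[1],x[0]).round(4),"d_tool",d.round(4),"rot",r.round(4),"t",s["time"],"F",s["wrist_force"].round(1),"w",s["width"].round(3))
def snap(n,tag):
    from workcell import read_camera
    c=read_camera(n); np.savez(tag+".npz",**c); cv2.imwrite(f"pics/{tag}.png",c["pixels"][:,:,::-1]); return c
E
python3 - <<'E'
from h import *
from workcell import bot
need(bot.read_state(),[0.50,0.12,0.37],0.25)
c=snap("wrist","w0"); print(c["intrinsics"][0]); T=c["camera_from_world"]; print("cam",-T[:3,:3].T@T[:3,3], T[:3,:3])
E
```

```text
Traceback (most recent call last):
  File "h.py", line 22, in need
    print("pos",s["tool_pos"].round(4),"yaw",np.arctan2(x[1],x[0]).round(4),"d_tool",d.round(4),"rot",r.round(4),"t",s["time"],"F",s["wrist_force"].round(1),"w",s["width"].round(3))
                                                                                                                                                                 ^^^^^^^^^^^^^^^^
AttributeError: 'float' object has no attribute 'round'
```

>>> arm_command([
  {"delta_rot":[0,0,0.15],"xyz":[0,0,-0.02],"gripper":0.085},
  {"delta_rot":[0,0,0.15],"xyz":[0,0,-0.02],"gripper":0.085},
  {"delta_rot":[0,0,0.15],"xyz":[0,0,-0.02],"gripper":0.085},
  {"delta_rot":[0,0,0.15],"xyz":[0,0,-0.02],"gripper":0.085},
  {"delta_rot":[0,0,0.15],"xyz":[0,0,-0.02],"gripper":0.085},
  {"delta_rot":[0,0,0.15],"xyz":[0,0,-0.02],"gripper":0.085},
  {"delta_rot":[0,0,0.13],"xyz":[0,0,-0.02],"gripper":0.085},
])

```text
time: 0.8
tool_pos: [0.196, 0.6456, 0.3713]
tcp_rot: [3.118, 0.376, -0.001]
wrist_force: [-1.1, 0.0, -0.3]
width: 1.0
```

```bash
sed -i 's/s\["width"\].round(3)/round(float(s["width"]),3)/' h.py
python3 - <<'E'
from h import *
from workcell import bot
need(bot.read_state(),[0.50,0.12,0.37],0.25)
c=snap("wrist","w0"); print(c["intrinsics"][0]); T=c["camera_from_world"]; print("cam",-T[:3,:3].T@T[:3,3], T[:3,:3])
E
```

```text
pos [0.196  0.6456 0.3713] yaw 0.2402 d_tool [0.1702 0.5828 0.0018] rot [ 0.0011  0.0007 -0.0098] t 0.8 F [-1.1  0.  -0.3] w 1.0
[283.33158398   0.         323.30337833]
cam [0.17989568 0.71664612 0.51367139] [[ 0.97118735  0.23831409 -0.00123416]
 [-0.22870928  0.93056485 -0.28590405]
 [-0.06698649  0.27794866  0.95825745]]
```

>>> arm_command([
  {"delta_rot":[0,0,-0.01],"xyz":[0.0185,0.046,0.0055],"gripper":0.06},
  {"delta_rot":[0,0,0],"xyz":[0.0185,0.046,0.0055],"gripper":0.06},
  {"delta_rot":[0,0,0],"xyz":[0.0185,0.046,0.0055],"gripper":0.06},
  {"delta_rot":[0,0,0],"xyz":[0.0185,0.046,0.0055],"gripper":0.06},
  {"delta_rot":[0,0,0],"xyz":[0.0185,0.046,0.0055],"gripper":0.06},
  {"delta_rot":[0,0,0],"xyz":[0.0185,0.046,0.0055],"gripper":0.06},
  {"delta_rot":[0,0,0],"xyz":[0.0185,0.046,0.0055],"gripper":0.06},
  {"delta_rot":[0,0,0],"xyz":[0.0185,0.046,0.0055],"gripper":0.06},
  {"delta_rot":[0,0,0],"xyz":[0.0185,0.046,0.0055],"gripper":0.06},
  {"delta_rot":[0,0,0],"xyz":[0.0185,0.046,0.0055],"gripper":0.06},
  {"delta_rot":[0,0,0],"xyz":[0.0185,0.046,0.0055],"gripper":0.06},
  {"delta_rot":[0,0,0],"xyz":[0.0185,0.046,0.0055],"gripper":0.06},
])

```text
time: 2.05
tool_pos: [0.5507, 0.1658, 0.3041]
tcp_rot: [-3.115, -0.405, 0.001]
wrist_force: [0.6, 0.6, 0.8]
width: 0.706
```

Run:
```python
from h import *
from workcell import bot
need(bot.read_state(),[0.543,0.161,0.30],0.25)
c=snap("wrist","w1")
```

```text
pos [0.5507 0.1658 0.3041] yaw 0.2584 d_tool [-0.0087  0.0027  0.0041] rot [-0.0001  0.0007  0.0084] t 2.05 F [0.6 0.6 0.8] w 0.706
```

View pics/w1.png

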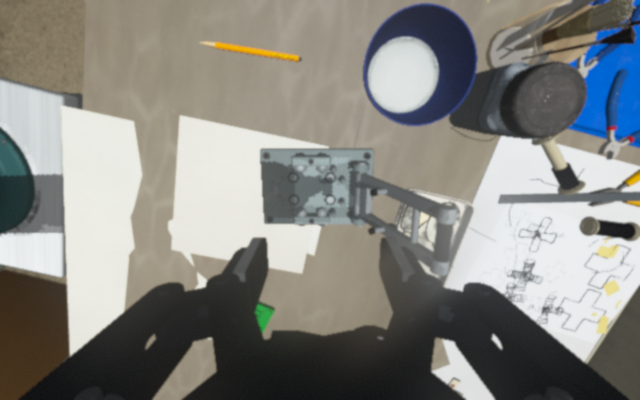

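Run:
```python
from h import *
c=load("w1.npz"); im=c["pixels"][:,:,::-1]
a=im[135:240,250:385]
cv2.imwrite("pics/w1c.png",cv2.resize(a,None,fx=5.6,fy=5.6,interpolation=cv2.INTER_CUBIC))
```

```text
(no output)
```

View pics/w1c.png

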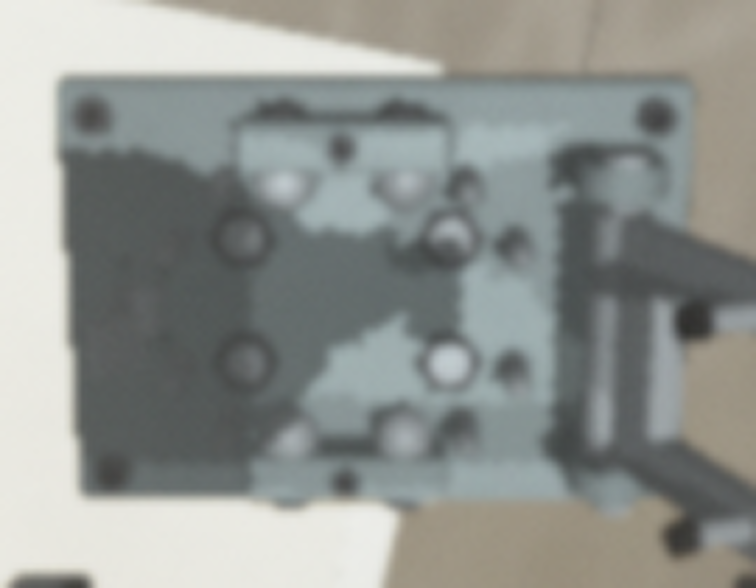

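Run:
```python
from h import *
c=load("w1.npz")
def W(q,z): return ray(c,(np.array(q,float)+.5)/5.6-.5+[250,135],z)[:,:2]
s=W([[91,116],[656,116],[112,470]],.014); print("screws",s)
e=s[1]-s[0]; f=s[2]-s[0]; print("len",np.linalg.norm(e),np.linalg.norm(f),"yaw",np.arctan2(e[1],e[0]),np.arctan2(f[1],f[0])+np.pi/2,"ctr",(s[1]+s[2])/2)
b=W([[341,149],[346,482]],.035); print("blocks",b,b.mean(0),np.linalg.norm(b[1]-b[0]),np.arctan2(*(b[1]-b[0])[::-1])+np.pi/2)
for z in(.0155,.02,.0245):
    r=W([[241,239],[449,239],[245,363],[448,363]],z); x=r[1]-r[0]+r[3]-r[2]; y=r[2]-r[0]+r[3]-r[1]; print("rest",z,r.mean(0),np.linalg.norm(x)/2,np.linalg.norm(y)/2,np.arctan2(x[1],x[0]),np.arctan2(y[1],y[0])+np.pi/2)
k=W([[60,78],[690,78],[83,493]],.014);e=k[1]-k[0]; f=k[2]-k[0];print("base",np.linalg.norm(e),np.linalg.norm(f),np.arctan2(e[1],e[0]),np.arctan2(f[1],f[0])+np.pi/2,(k[1]+k[2])/2)
```

```text
screws [[0.4640357  0.15339726]
 [0.61291286 0.19285242]
 [0.49057172 0.0538357 ]]
len 0.15401662375244238 0.10303720240939107 yaw 0.2590627957234924 0.26047367940979815 ctr [0.55174229 0.12334406]
blocks [[0.53219229 0.1656939 ]
 [0.55617414 0.07587704]] [0.54418321 0.12078547] 0.09296342205734268 0.26092139885386967
rest 0.0155 [0.54393638 0.12082119] 0.057742695215761614 0.03603228986064751 0.25922124719335005 0.25854210461314153
rest 0.02 [0.54382634 0.12202805] 0.057139944343741624 0.03565616446412364 0.2592212471933504 0.2585421046131424
rest 0.0245 [0.5437163  0.12323492] 0.05653719347172151 0.03528003906759977 0.25922124719334977 0.2585421046131433
base 0.17057218961328324 0.12051193208714 0.2590316590317898 0.25138578179970317 [0.55128845 0.12482727]
```

>>> arm_command([
  {"delta_rot":[0,0,0],"xyz":[-0.013,0.046,0.0005],"gripper":0.06},
  {"delta_rot":[0,0,0],"xyz":[-0.013,0.046,0.0005],"gripper":0.06},
  {"delta_rot":[0,0,0],"xyz":[-0.013,0.046,0.0005],"gripper":0.06},
  {"delta_rot":[0,0,0],"xyz":[-0.013,0.046,0.0005],"gripper":0.06},
  {"delta_rot":[0,0,0],"xyz":[-0.013,0.046,0.0005],"gripper":0.06},
  {"delta_rot":[0,0,0],"xyz":[-0.013,0.046,0.0005],"gripper":0.06},
  {"delta_rot":[0,0,0],"xyz":[-0.013,0.046,0.0005],"gripper":0.06},
  {"delta_rot":[0,0,0],"xyz":[-0.013,0.046,0.0005],"gripper":0.06},
  {"delta_rot":[0,0,0],"xyz":[0,0,0],"gripper":0.06},
])

```text
time: 3.0
tool_pos: [0.5417, -0.2197, 0.2999]
tcp_rot: [3.115, 0.395, -0.003]
wrist_force: [1.2, -0.2, 0.4]
width: 0.7
```

Run:
```python
from h import *
from workcell import bot
need(bot.read_state(),[0.545,-0.215,0.30],0.258)
c=snap("wrist","w2"); print(c.keys())
a=proj(c,[0.538,-0.26,0.02])[0].astype(int); print(a)
im=c["pixels"][:,:,::-1]; x0,y0=a[0]-60,a[1]-45; print(x0,y0)
cv2.imwrite("pics/w2c.png",cv2.resize(im[y0:y0+90,x0:x0+120],None,fx=6,fy=6,interpolation=cv2.INTER_CUBIC))
```

```text
pos [ 0.5417 -0.2197  0.2999] yaw 0.2524 d_tool [ 0.0044 -0.0037 -0.0001] rot [ 0.0014  0.0022 -0.0056] t 3.0 F [ 1.2 -0.2  0.4] w 0.7
dict_keys(['pixels', 'range_z', 'intrinsics', 'camera_from_world'])
[314 187]
254 142
```

View pics/w2c.png

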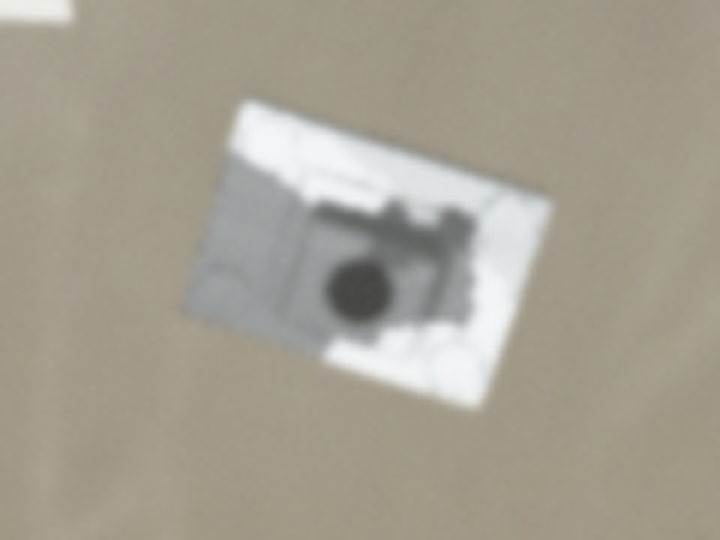

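Run:
```python
from h import *
from workcell import bot
c=load("w2.npz")
def W(q,z): return ray(c,(np.array(q,float)+.5)/6-.5+[254,142],z)[:,:2]
k=W([[242,99],[552,204],[480,410],[182,314]],.012)
x=k[1]-k[0]+k[2]-k[3]; y=k[0]-k[3]+k[1]-k[2]
print(k.mean(0),np.linalg.norm(x)/2,np.linalg.norm(y)/2,np.arctan2(x[1],x[0]),np.arctan2(y[1],y[0])-np.pi/2)
# diagonal intersection
print("bore",W([[359,291]],.044))
n=k.mean(0); need(bot.read_state(),[*n,0.12],np.arctan2(x[1],x[0]))
P=cloud(c); print("ground z", np.median(P[150:160,180:200,2][c["range_z"][150:160,180:200]>0]), "boss",np.median(P[188:194,311:320,2]))
```

```text
[ 0.53749032 -0.25798667] 0.0834941279468773 0.05929041195340538 -0.07555840989255977 -0.0513068394689673
bore [[ 0.5371484  -0.25794993]]
pos [ 0.542  -0.2169  0.2999] yaw 0.2532 d_tool [-0.0143  0.0388  0.1799] rot [-0.0007  0.0017  0.3288] t 3.05 F [ 0.1  0.2 -0.7] w 0.7
ground z 0.00228054481662039 boss 0.04418208686118412
```

>>> arm_command([
  {"delta_rot":[0,0,0],"xyz":[-0.014,0.039,0.02],"gripper":0.065},
  {"delta_rot":[0,0,0.15],"xyz":[0,0,0.045],"gripper":0.065},
  {"delta_rot":[0,0,0.15],"xyz":[0,0,0.045],"gripper":0.065},
  {"delta_rot":[0,0,0.015],"xyz":[0,0,0.045],"gripper":0.065},
  {"delta_rot":[0,0,0],"xyz":[0,0,0.045],"gripper":0.065},
  {"delta_rot":[0,0,0],"xyz":[0,0,0.0],"gripper":0.065},
  {"delta_rot":[0,0,0],"xyz":[0,0,0.0],"gripper":0.065},
  {"delta_rot":[0,0,0],"xyz":[0,0,0.0],"gripper":0.065},
])

```text
time: 3.85
tool_pos: [0.5414, -0.2561, 0.1044]
tcp_rot: [3.138, -0.091, 0.007]
wrist_force: [-0.1, -0.8, 1.0]
width: 0.759
```

Run:
```python
from h import *
from workcell import bot
c=snap("wrist","w3")
need(bot.read_state(),[0.5373,-0.258,0.018],-0.063)
need(bot.read_state(),[0.5373,-0.258,0.018],-0.063)
```

```text
pos [ 0.5417 -0.2565  0.1049] yaw -0.0579 d_tool [-0.0048  0.0015  0.0869] rot [ 0.0023 -0.0054  0.005 ] t 3.9 F [0.5 0.  0.7] w 0.759
pos [ 0.5417 -0.2565  0.1049] yaw -0.0579 d_tool [-0.0048  0.0015  0.0869] rot [ 0.0023 -0.0054  0.005 ] t 3.9 F [0.5 0.  0.7] w 0.759
```

View pics/w3.png

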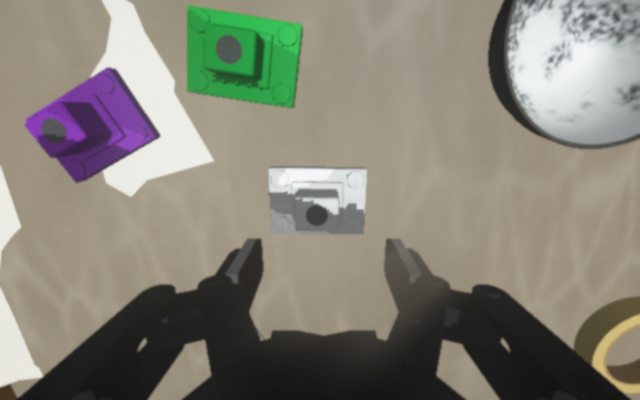

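Run:
```python
from h import *
from workcell import bot
c=load("w3.npz"); im=c["pixels"]
h=cv2.cvtColor(im,cv2.COLOR_RGB2HSV); m=(h[...,1]<22).astype(np.uint8); m[:, :262]=0;m[:,375:]=0;m[:160]=0;m[239:]=0
m=cv2.morphologyEx(m,cv2.MORPH_CLOSE,np.ones((7,7)));m=cv2.morphologyEx(m,cv2.MORPH_OPEN,np.ones((5,5)))
cs,_=cv2.findContours(m,cv2.RETR_EXTERNAL,cv2.CHAIN_APPROX_NONE); k=max(cs,key=cv2.contourArea)[:,0]
print(cv2.boundingRect(k))
P=(ray(c,k,0.012)[:,:2]*1000).astype(np.float32); print(cv2.minAreaRect(P))
print("bore",ray(c,[[317,214.5]],.044))
```

```text
(268, 166, 99, 68)
((537.3256225585938, -256.3805236816406), (60.879241943359375, 83.84180450439453), 86.6138687133789)
bore [[ 0.53772518 -0.25735435  0.044     ]]
```

>>> arm_command([
  {"delta_rot":[0.002,-0.005,0],"xyz":[-0.0045,0.001,0.02],"gripper":0.065},
  {"delta_rot":[0,0,0],"xyz":[0,0,0.035],"gripper":0.065},
  {"delta_rot":[0,0,0],"xyz":[0,0,0.025],"gripper":0.065},
  {"delta_rot":[0,0,0],"xyz":[0,0,0.006],"gripper":0.065},
  {"delta_rot":[0,0,0],"xyz":[0,0,0],"gripper":0.065},
  {"delta_rot":[0,0,0],"xyz":[0,0,0],"gripper":0.065},
])

```text
time: 4.5
tool_pos: [0.5363, -0.2574, 0.0178]
tcp_rot: [-3.14, 0.093, 0.002]
wrist_force: [0.7, -0.1, -0.8]
width: 0.763
```

Run:
```python
from h import *
from workcell import bot
need(bot.read_state(),[0.5374,-0.2572,0.0185],-0.059)
```

```text
pos [ 0.5363 -0.2574  0.0178] yaw -0.0589 d_tool [ 0.0011 -0.0003 -0.0007] rot [-0.0003  0.0013  0.0001] t 4.5 F [ 0.7 -0.1 -0.8] w 0.763
```

>>> arm_command([
  {"delta_rot":[0,0,0],"xyz":[0.001,0,0],"gripper":0.02},
  {"delta_rot":[0,0,0],"xyz":[0,0,0],"gripper":0.02},
  {"delta_rot":[0,0,0],"xyz":[0,0,0],"gripper":0.02},
  {"delta_rot":[0,0,0],"xyz":[0,0,0],"gripper":0.02},
  {"delta_rot":[0,0,0],"xyz":[0,0,0],"gripper":0.02},
  {"delta_rot":[0,0,0],"xyz":[0,0,0],"gripper":0.02},
  {"delta_rot":[0,0,0],"xyz":[0,0,0],"gripper":0.02},
], force=90)

```text
time: 5.2
tool_pos: [0.5369, -0.2573, 0.0173]
tcp_rot: [-3.14, 0.093, 0.003]
wrist_force: [0.1, 0.3, 6.5]
width: 0.383
```

Run:
```python
from h import *
from workcell import bot
need(bot.read_state(),[0.5374,-0.2572,0.16],-0.059)
print(bot.read_state()["width"]*85.4)
```

```text
pos [ 0.5369 -0.2573  0.0173] yaw -0.059 d_tool [ 0.0002 -0.0002 -0.1427] rot [-0.0005  0.0017  0.    ] t 5.2 F [0.1 0.3 6.5] w 0.383
32.68321588986419
```

>>> arm_command([
  {"delta_rot":[0,0,0],"xyz":[0,0,-0.02],"gripper":0.02},
  {"delta_rot":[0,0,0],"xyz":[0,0,-0.045],"gripper":0.02},
  {"delta_rot":[0,0,0],"xyz":[0,-0.01,-0.045],"gripper":0.02},
  {"delta_rot":[0,0,0],"xyz":[-0.003,-0.03,-0.035],"gripper":0.02},
  {"delta_rot":[0,0,0],"xyz":[-0.003,-0.048,0],"gripper":0.02},
  {"delta_rot":[0,0,0],"xyz":[-0.003,-0.048,0],"gripper":0.02},
  {"delta_rot":[0,0,0],"xyz":[-0.003,-0.048,0],"gripper":0.02},
  {"delta_rot":[0,0,0],"xyz":[-0.003,-0.048,0],"gripper":0.02},
  {"delta_rot":[0,0,0],"xyz":[-0.003,-0.048,0],"gripper":0.02},
  {"delta_rot":[0,0,0],"xyz":[-0.003,-0.048,0],"gripper":0.02},
  {"delta_rot":[0,0,0],"xyz":[-0.003,-0.048,0],"gripper":0.02},
  {"delta_rot":[0,0,0],"xyz":[-0.003,-0.048,0],"gripper":0.02},
])

```text
time: 6.4
tool_pos: [0.5334, 0.1699, 0.1613]
tcp_rot: [-3.138, 0.092, 0.008]
wrist_force: [1.3, 0.5, -1.4]
width: 0.382
```

>>> arm_command([
  {"delta_rot":[0,0,-0.15],"xyz":[0,0,0],"gripper":0.02},
  {"delta_rot":[0,0,-0.15],"xyz":[0,0,0],"gripper":0.02},
  {"delta_rot":[0,0,-0.018],"xyz":[0,0,0],"gripper":0.02},
  {"delta_rot":[0,0,0],"xyz":[0,0,0],"gripper":0.02},
  {"delta_rot":[0,0,0],"xyz":[0,0,0],"gripper":0.02},
  {"delta_rot":[0,0,0],"xyz":[0,0,0],"gripper":0.02},
])

```text
time: 7.0
tool_pos: [0.5341, 0.1676, 0.1612]
tcp_rot: [-3.113, -0.402, 0.007]
wrist_force: [-0.3, 0.6, -1.5]
width: 0.38
```

Run:
```python
from h import *
from workcell import bot
c=snap("wrist","w4")
need(bot.read_state(),[0.544,0.1212,0.1],0.2595)
```

```text
pos [0.5341 0.1676 0.1613] yaw 0.257 d_tool [-0.002   0.0476  0.0611] rot [-0.0035  0.0041 -0.0025] t 7.05 F [-0.2 -0.3 -1.8] w 0.38
```

View pics/w4.png

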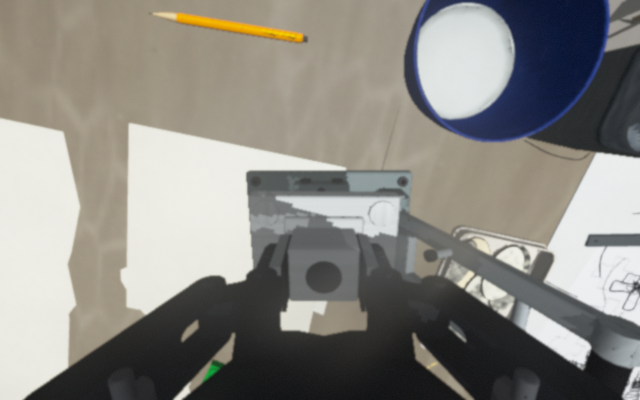

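>>> arm_command([
  {"delta_rot":[-0.0035,0.004,-0.0025],"xyz":[0,-0.035,-0.035],"gripper":0.02},
  {"delta_rot":[0,0,0],"xyz":[0,-0.035,-0.035],"gripper":0.02},
  {"delta_rot":[0,0,0],"xyz":[0,0,0],"gripper":0.02},
  {"delta_rot":[0,0,0],"xyz":[0,0,0],"gripper":0.02},
  {"delta_rot":[0,0,0],"xyz":[0,0,0],"gripper":0.02},
])

```text
time: 7.55
tool_pos: [0.5155, 0.2347, 0.2301]
tcp_rot: [3.114, 0.408, -0.003]
wrist_force: [0.1, -0.8, -1.3]
width: 0.381
```

Run:
```python
from h import *
from workcell import bot
c=snap("wrist","w5")
need(bot.read_state(),[0.544,0.1212,0.1],0.2595)
im=c["pixels"][:,:,::-1]
cv2.imwrite("pics/w5c.png",cv2.resize(im[100:300,230:430],None,fx=3,fy=3,interpolation=cv2.INTER_CUBIC))
```

```text
pos [0.5154 0.2344 0.2296] yaw 0.2604 d_tool [-0.0011  0.1166  0.1297] rot [0.0008 0.0032 0.0009] t 7.6 F [-0.7 -0.4 -1.8] w 0.378
```

View pics/w5c.png

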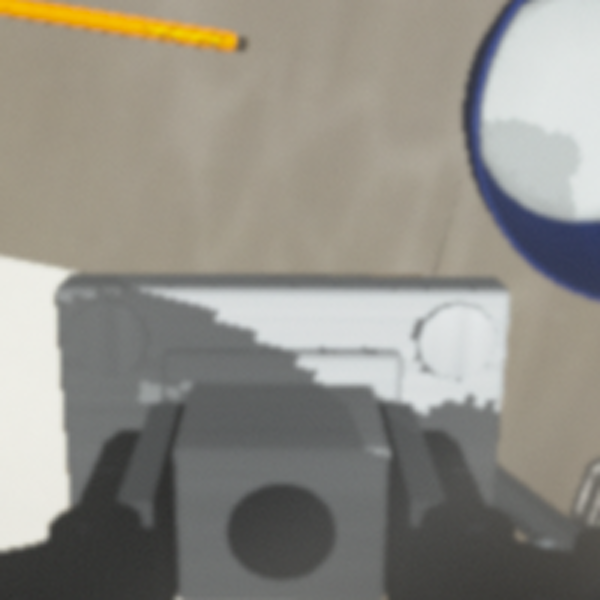

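Run:
```python
from h import *
c=load("w5.npz")
from workcell import bot
s=bot.read_state(); tp=s["tool_pos"]; Rc=R.from_rotvec(s["tcp_rot"])
def W(q,z): return ray(c,(np.array(q,float)+.5)/3-.5+[230,100],z)
u=tp[2]-.0173
print("flange top corners tool", Rc.inv().apply(W([[60,290],[509,290]],u+.012)-tp).round(4))
print("bore tool",Rc.inv().apply(W([[281,532]],u+.044)-tp).round(4))
```

```text
flange top corners tool [[-0.0389 -0.029   0.0054]
 [ 0.0428 -0.0292  0.0051]]
bore tool [[ 0.0014  0.0007 -0.0267]]
```

>>> arm_command([
  {"delta_rot":[0,0.003,0],"xyz":[0,0.045,0],"gripper":0.02},
  {"delta_rot":[0,0,0],"xyz":[0,0.05,0],"gripper":0.02},
  {"delta_rot":[0,0,0],"xyz":[0,0.05,0],"gripper":0.02},
  {"delta_rot":[0,0,0],"xyz":[0,0.015,0],"gripper":0.02},
  {"delta_rot":[0,0,0],"xyz":[0,0,0],"gripper":0.02},
  {"delta_rot":[0,0,0],"xyz":[0,0,0],"gripper":0.02},
  {"delta_rot":[0,0,0],"xyz":[0,0,0],"gripper":0.02},
])

```text
time: 8.3
tool_pos: [0.557, 0.0819, 0.2307]
tcp_rot: [-3.114, -0.41, -0.003]
wrist_force: [-0.4, -0.4, -0.9]
width: 0.379
```

Run:
```python
from h import *
from workcell import bot
c=snap("wrist","w6")
need(bot.read_state(),[0.544,0.1212,0.1],0.2595)
im=c["pixels"][:,:,::-1]
print(proj(c,[0.544,0.1212,0.02]))
cv2.imwrite("pics/w6c.png",cv2.resize(im[100:250,230:430],None,fx=4,fy=4,interpolation=cv2.INTER_CUBIC))
```

```text
pos [0.557  0.0821 0.2309] yaw 0.2627 d_tool [-0.0027 -0.041   0.1309] rot [-0.0006 -0.0021  0.0032] t 8.35 F [ 1.2 -0.6 -1.6] w 0.382
[[320.29997846 139.39380193]]
```

View pics/w6c.png

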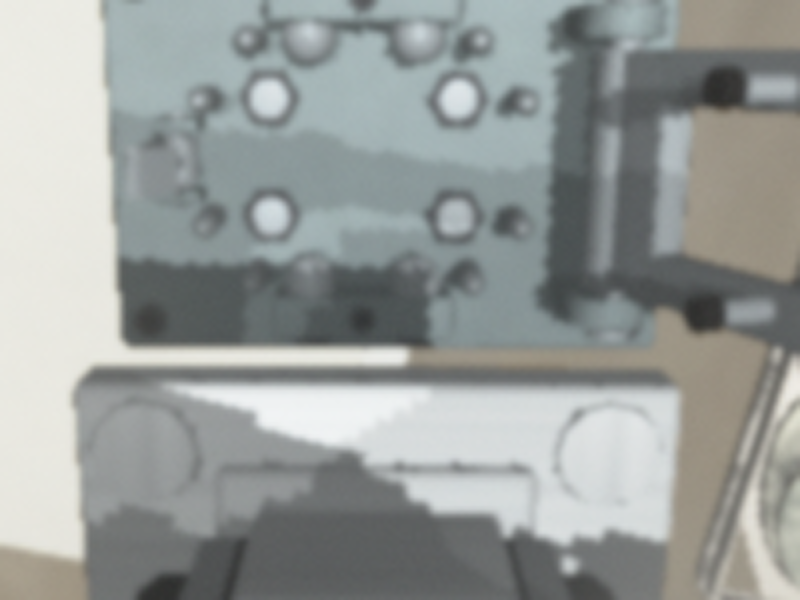

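Run:
```python
from h import *
c=load("w6.npz")
from workcell import bot
s=bot.read_state(); tp=s["tool_pos"]; Rc=R.from_rotvec(s["tcp_rot"])
def W(q,z): return ray(c,(np.array(q,float)+.5)/4-.5+[230,100],z)
u=tp[2]-.0173
f=W([[79,384],[680,386]],u+.012)
print("flange top corners tool", Rc.inv().apply(f-tp).round(4), "yaw",np.arctan2(*(f[1]-f[0])[1::-1]))
for z in(.0155,.02,.0245):
    r=W([[269,100],[457,101],[271,216],[455,217]],z)[:,:2]; x=r[1]-r[0]+r[3]-r[2]; y=r[0]-r[2]+r[1]-r[3]; print("rest",z,r.mean(0),np.linalg.norm(x)/2,np.linalg.norm(y)/2,np.arctan2(x[1],x[0]),np.arctan2(y[1],y[0])-np.pi/2)
r=W([[204,100],[525,101],[205,221],[520,223]],.0415)[:,:2]; x=r[1]-r[0]+r[3]-r[2]; y=r[0]-r[2]+r[1]-r[3]; print("endpins",r.mean(0),np.linalg.norm(x)/2,np.linalg.norm(y)/2,np.arctan2(x[1],x[0]),np.arctan2(y[1],y[0])-np.pi/2)
r=W([[246,40],[480,40],[253,280],[470,278]],.0415)[:,:2]; x=r[1]-r[0]+r[3]-r[2]; y=r[0]-r[2]+r[1]-r[3]; print("sidepins",r.mean(0),np.linalg.norm(x)/2,np.linalg.norm(y)/2,np.arctan2(x[1],x[0]),np.arctan2(y[1],y[0])-np.pi/2)
```

```text
flange top corners tool [[-0.0391 -0.0293  0.0052]
 [ 0.0424 -0.029   0.0054]] yaw 0.25860239995803186
rest 0.0155 [0.54417894 0.12075489] 0.0577598390066294 0.03544579325084201 0.2570093083601415 0.2594718541622494
rest 0.02 [0.54411449 0.12115126] 0.057033226952593975 0.03499988929605511 0.2570093083601417 0.2594718541622494
rest 0.0245 [0.54405004 0.12154764] 0.05630661489855848 0.03455398534126821 0.2570093083601416 0.25947185416225116
endpins [0.54415721 0.1223078 ] 0.09163822615796646 0.03448170065144681 0.2576058063210261 0.2430537407999136
sidepins [0.5438543  0.12197338] 0.06493487834929718 0.06780365117238797 0.26693344617771836 0.25277943046285056
```

Run:
```python
from h import *
from workcell import bot
need(bot.read_state(),[0.5424,0.1217,0.075],0.2605)
```

```text
pos [0.557  0.0821 0.2309] yaw 0.2627 d_tool [-0.0042 -0.0419  0.1559] rot [-0.0006 -0.0021  0.0022] t 8.35 F [ 1.2 -0.6 -1.6] w 0.382
```

>>> arm_command([
  {"delta_rot":[-0.0005,-0.002,0.002],"xyz":[-0.004,-0.042,0.025],"gripper":0.02},
  {"delta_rot":[0,0,0],"xyz":[0,0,0.045],"gripper":0.02},
  {"delta_rot":[0,0,0],"xyz":[0,0,0.045],"gripper":0.02},
  {"delta_rot":[0,0,0],"xyz":[0,0,0.035],"gripper":0.02},
  {"delta_rot":[0,0,0],"xyz":[0,0,0.006],"gripper":0.02},
  {"delta_rot":[0,0,0],"xyz":[0,0,0],"gripper":0.02},
  {"delta_rot":[0,0,0],"xyz":[0,0,0],"gripper":0.02},
  {"delta_rot":[0,0,0],"xyz":[0,0,0],"gripper":0.02},
])

```text
time: 9.15
tool_pos: [0.5454, 0.1212, 0.0783]
tcp_rot: [3.115, 0.407, 0.01]
wrist_force: [-1.5, 0.2, -0.9]
width: 0.379
```

Run:
```python
from h import *
from workcell import bot
c=snap("wrist","w7"); im=c["pixels"][:,:,::-1]
a=cv2.resize(im[120:300,200:440],None,fx=2.5,fy=2.5,interpolation=cv2.INTER_CUBIC)
cv2.imwrite("pics/w7c.png",a)
c=snap("side","s1"); im=c["pixels"][:,:,::-1]
cv2.imwrite("pics/s1c.png",cv2.resize(im[190:300,230:360],None,fx=5,fy=5,interpolation=cv2.INTER_CUBIC))
need(bot.read_state(),[0.5424,0.1217,0.048],0.2605)
```

```text
pos [0.5449 0.1209 0.0778] yaw 0.2595 d_tool [-0.0024 -0.0014  0.0298] rot [ 0.0009 -0.0051 -0.0011] t 9.25 F [ 0.1 -0.2 -1.7] w 0.387
```

View pics/w7c.png

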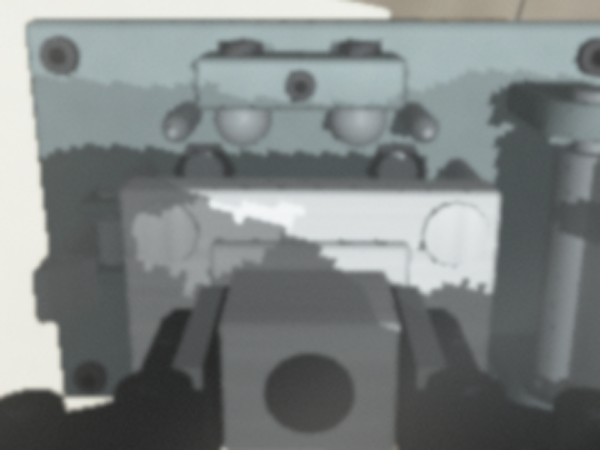

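View pics/s1c.png

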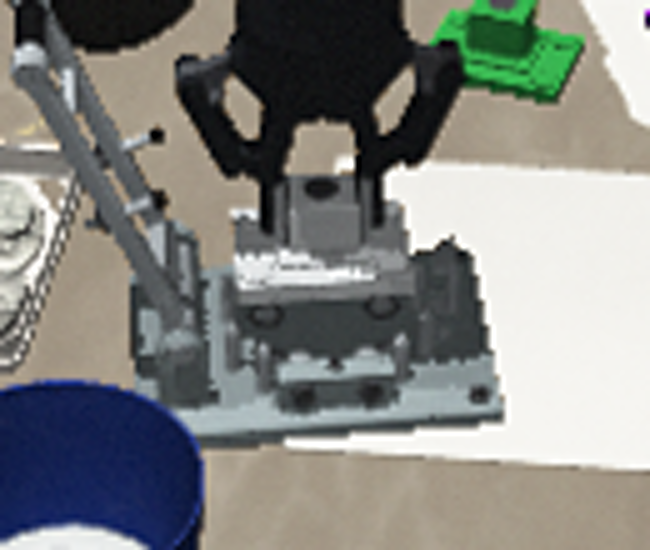

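Run:
```python
from h import *
c=load("w7.npz")
from workcell import bot
s=bot.read_state(); tp=s["tool_pos"]; Rc=R.from_rotvec(s["tcp_rot"]); u=tp[2]-.0173
def W(q,z): return Rc.inv().apply(ray(c,(np.array(q,float)+.5)/2.5-.5+[200,120],z)-tp).round(4)
print("cast corners",W([[122,190],[500,190]],u+.012),"bore",W([[309,392]],u+.044),"boss x",W([[220,323],[397,323]],u+.044))
print("pins",W([[173,131],[432,131]],.0415),"rests",W([[203,160],[397,160]],.02),"plungers",W([[243,120],[358,120]],.026),"scr",W([[300,85]],.035))
```

```text
cast corners [[-0.039  -0.0294  0.0051]
 [ 0.0434 -0.0294  0.0055]] bore [[ 0.0017  0.0006 -0.0267]] boss x [[-0.0144 -0.0137 -0.0268]
 [ 0.0176 -0.0136 -0.0266]]
pins [[-0.0333 -0.0361  0.0361]
 [ 0.0334 -0.0361  0.0364]] rests [[-0.0292 -0.0231  0.0576]
 [ 0.0274 -0.0231  0.0579]] plungers [[-0.0167 -0.0361  0.0517]
 [ 0.0153 -0.0361  0.0518]] scr [[-0.0007 -0.047   0.0427]]
```

>>> arm_command([
  {"delta_rot":[0.001,-0.005,-0.001],"xyz":[-0.0024,-0.0015,0.005],"gripper":0.02},
  {"delta_rot":[0,0,0],"xyz":[0,0,0.005],"gripper":0.02},
  {"delta_rot":[0,0,0],"xyz":[0,0,0.0],"gripper":0.02},
  {"delta_rot":[0,0,0],"xyz":[0,0,0],"gripper":0.02},
])

```text
time: 9.65
tool_pos: [0.5399, 0.1213, 0.0649]
tcp_rot: [3.115, 0.408, -0.008]
wrist_force: [0.4, -0.6, -2.0]
width: 0.385
```

Run:
```python
from h import *
from workcell import bot
need(bot.read_state(),[0.5424,0.1218,0.048],0.2598)
```

```text
pos [0.5399 0.1213 0.0649] yaw 0.2604 d_tool [0.0026 0.0001 0.0169] rot [-0.0006  0.0051  0.0006] t 9.65 F [ 0.4 -0.6 -2. ] w 0.385
```

>>> arm_command([
  {"delta_rot":[0,0,0],"xyz":[0,0,0],"gripper":0.02},
  {"delta_rot":[0,0,0],"xyz":[0,0,0],"gripper":0.02},
])

```text
time: 9.85
tool_pos: [0.5405, 0.1214, 0.0654]
tcp_rot: [3.115, 0.408, -0.006]
wrist_force: [-0.5, 0.7, -2.0]
width: 0.383
```

>>> arm_command([
  {"delta_rot":[0,0,0],"xyz":[0,0,0],"gripper":0.02},
])

```text
time: 9.95
tool_pos: [0.5404, 0.1214, 0.0655]
tcp_rot: [3.115, 0.408, -0.006]
wrist_force: [-0.4, -0.5, -1.1]
width: 0.383
```

Run:
```python
from h import *
from workcell import bot
need(bot.read_state(),[0.5424,0.1218,0.048],0.2598)
```

```text
pos [0.5404 0.1214 0.0655] yaw 0.2604 d_tool [0.0021 0.0001 0.0175] rot [-0.0005  0.0039  0.0006] t 9.95 F [-0.4 -0.5 -1.1] w 0.383
```

>>> arm_command([
  {"delta_rot":[0,0.003,0],"xyz":[0.0018,0,0.0],"gripper":0.02},
  {"delta_rot":[0,0,0],"xyz":[0,0,0.0],"gripper":0.02},
  {"delta_rot":[0,0,0],"xyz":[0,0,0.0],"gripper":0.02},
])

```text
time: 10.25
tool_pos: [0.5421, 0.1219, 0.0654]
tcp_rot: [-3.115, -0.408, 0.002]
wrist_force: [0.7, 0.4, -1.4]
width: 0.379
```

Run:
```python
from h import *
from workcell import bot
c=snap("wrist","w8"); im=c["pixels"][:,:,::-1]
a=cv2.resize(im[120:300,200:440],None,fx=2.5,fy=2.5,interpolation=cv2.INTER_CUBIC)
cv2.imwrite("pics/w8c.png",a)
need(bot.read_state(),[0.5424,0.1218,0.048],0.2598)
```

```text
pos [0.5421 0.1219 0.0654] yaw 0.2605 d_tool [0.0003 0.0002 0.0174] rot [-0.0004  0.001   0.0007] t 10.3 F [-0.1  0.3 -1.8] w 0.379
```

View pics/w8c.png

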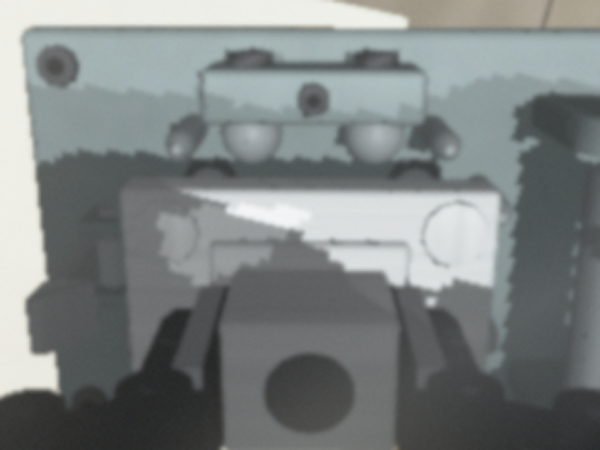

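>>> arm_command([
  {"delta_rot":[0,0,0],"xyz":[0,0,0.003],"gripper":0.02},
  {"delta_rot":[0,0,0],"xyz":[0,0,0.003],"gripper":0.02},
  {"delta_rot":[0,0,0],"xyz":[0,0,0.003],"gripper":0.02},
  {"delta_rot":[0,0,0],"xyz":[0,0,0],"gripper":0.02},
])

```text
time: 10.7
tool_pos: [0.5414, 0.1217, 0.0556]
tcp_rot: [-3.115, -0.408, 0.004]
wrist_force: [-0.7, -0.7, -1.5]
width: 0.383
```

Run:
```python
from h import *
from workcell import bot
s=bot.read_state();need(s,[0.5424,0.1218,0.048],0.2598);print(s["torque"].round(2))
```

```text
pos [0.5414 0.1217 0.0556] yaw 0.2605 d_tool [0.001  0.0002 0.0076] rot [-0.0006  0.0026  0.0007] t 10.7 F [-0.7 -0.7 -1.5] w 0.383
[-0.06  0.01  0.  ]
```

>>> arm_command([
  {"delta_rot":[0,0.002,0],"xyz":[0.0008,0,0.002],"gripper":0.02},
  {"delta_rot":[0,0,0],"xyz":[0,0,0.002],"gripper":0.02},
  {"delta_rot":[0,0,0],"xyz":[0,0,0.001],"gripper":0.02},
  {"delta_rot":[0,0,0],"xyz":[0,0,0],"gripper":0.02},
])

```text
time: 11.1
tool_pos: [0.5427, 0.122, 0.0512]
tcp_rot: [-3.114, -0.408, -0.001]
wrist_force: [-0.3, -0.5, -2.5]
width: 0.386
```

Run:
```python
from h import *
from workcell import bot
s=bot.read_state();need(s,[0.5424,0.1218,0.048],0.2598);print(s["torque"].round(2))
```

```text
pos [0.5427 0.122  0.0512] yaw 0.2605 d_tool [-0.0003  0.0002  0.0032] rot [-0.0005 -0.0005  0.0007] t 11.1 F [-0.3 -0.5 -2.5] w 0.386
[ 0.02  0.03 -0.06]
```

Level and free of force. I'll go down now in small steps, watching the force.

>>> arm_command([
  {"delta_rot":[0,0,0],"xyz":[0,0,0.0015],"gripper":0.02},
  {"delta_rot":[0,0,0],"xyz":[0,0,0.0015],"gripper":0.02},
])

```text
time: 11.3
tool_pos: [0.543, 0.1221, 0.0484]
tcp_rot: [-3.114, -0.408, -0.002]
wrist_force: [0.3, 0.7, -0.3]
width: 0.383
```

>>> arm_command([
  {"delta_rot":[0,0,0],"xyz":[0,0,0.001],"gripper":0.02},
  {"delta_rot":[0,0,0],"xyz":[0,0,0.001],"gripper":0.02},
])

```text
time: 11.5
tool_pos: [0.5433, 0.122, 0.0472]
tcp_rot: [-3.115, -0.408, -0.002]
wrist_force: [-2.5, -0.7, 8.8]
width: 0.385
```

>>> arm_command([
  {"delta_rot":[0,0,0],"xyz":[0,0,0.001],"gripper":0.02},
])

```text
time: 11.6
tool_pos: [0.5434, 0.122, 0.0468]
tcp_rot: [-3.115, -0.408, -0.002]
wrist_force: [-4.4, -2.9, 10.4]
width: 0.382
```

>>> arm_command([
  {"delta_rot":[0,0,0],"xyz":[0,0,0.001],"gripper":0.02},
])

```text
time: 11.7
tool_pos: [0.5436, 0.1221, 0.0465]
tcp_rot: [-3.115, -0.408, -0.003]
wrist_force: [-5.5, -0.7, 13.3]
width: 0.38
```

Run:
```python
from h import *
from workcell import bot
s=bot.read_state();need(s,[0.5424,0.1218,0.04],0.2598);print(s["torque"].round(2))
```

```text
pos [0.5436 0.1221 0.0465] yaw 0.2606 d_tool [-0.0013 -0.      0.0065] rot [-0.0002 -0.0019  0.0008] t 11.7 F [-5.5 -0.7 13.3] w 0.38
[-0.34  0.89 -0.04]
```

>>> arm_command([
  {"delta_rot":[0,-0.002,0],"xyz":[-0.0012,0,0.0005],"gripper":0.02},
])

```text
time: 11.8
tool_pos: [0.5437, 0.1221, 0.0462]
tcp_rot: [-3.115, -0.408, -0.005]
wrist_force: [-0.5, -0.1, 9.3]
width: 0.379
```

>>> arm_command([
  {"delta_rot":[0,0,0],"xyz":[0,0,0.0008],"gripper":0.02},
])

```text
time: 11.9
tool_pos: [0.5439, 0.1221, 0.0459]
tcp_rot: [-3.115, -0.408, -0.005]
wrist_force: [-3.2, -0.4, 13.6]
width: 0.379
```

>>> arm_command([
  {"delta_rot":[0,0,0],"xyz":[0,0,0.0008],"gripper":0.02},
])

```text
time: 12.0
tool_pos: [0.544, 0.1222, 0.0452]
tcp_rot: [-3.115, -0.408, -0.005]
wrist_force: [-2.3, -0.3, 12.4]
width: 0.38
```

Run:
```python
from h import *
from workcell import bot
s=bot.read_state();need(s,[0.5424,0.1218,0.04],0.2598);print(s["torque"].round(2))
```

```text
pos [0.544  0.1222 0.0452] yaw 0.2605 d_tool [-0.0016 -0.0001  0.0052] rot [-0.     -0.0032  0.0007] t 12.0 F [-2.3 -0.3 12.4] w 0.38
[-0.16  0.52  0.03]
```

>>> arm_command([
  {"delta_rot":[0,-0.003,0],"xyz":[-0.001,0,0.0008],"gripper":0.02},
])

```text
time: 12.1
tool_pos: [0.5439, 0.1221, 0.0445]
tcp_rot: [-3.115, -0.408, -0.004]
wrist_force: [1.0, 0.1, 9.0]
width: 0.382
```

>>> arm_command([
  {"delta_rot":[0,0,0],"xyz":[0,0,0.0008],"gripper":0.02},
])

```text
time: 12.2
tool_pos: [0.5437, 0.1221, 0.0433]
tcp_rot: [-3.115, -0.408, -0.003]
wrist_force: [0.6, 0.3, 7.1]
width: 0.38
```

>>> arm_command([
  {"delta_rot":[0,0,0],"xyz":[0,0,0.0008],"gripper":0.02},
])

```text
time: 12.3
tool_pos: [0.5436, 0.1221, 0.0421]
tcp_rot: [-3.115, -0.408, -0.003]
wrist_force: [1.3, 0.4, 4.8]
width: 0.38
```

Run:
```python
from h import *
from workcell import bot
s=bot.read_state();need(s,[0.5424,0.1218,0.04],0.2598);print(s["torque"].round(2))
```

```text
pos [0.5436 0.1221 0.0421] yaw 0.2604 d_tool [-0.0012 -0.      0.0021] rot [-0.0001 -0.0018  0.0006] t 12.3 F [1.3 0.4 4.8] w 0.38
[ 0.1  -0.21  0.03]
```

>>> arm_command([
  {"delta_rot":[0,0,0],"xyz":[0,0,0.0008],"gripper":0.02},
])

```text
time: 12.4
tool_pos: [0.5434, 0.1221, 0.0411]
tcp_rot: [-3.115, -0.408, -0.002]
wrist_force: [1.8, 0.5, 5.3]
width: 0.38
```

>>> arm_command([
  {"delta_rot":[0,0,0],"xyz":[0,0,0.0008],"gripper":0.02},
])

```text
time: 12.5
tool_pos: [0.5432, 0.122, 0.0401]
tcp_rot: [-3.115, -0.408, -0.002]
wrist_force: [0.6, 0.4, 4.5]
width: 0.38
```

>>> arm_command([
  {"delta_rot":[0,0,0],"xyz":[0,0,0.0008],"gripper":0.02},
])

```text
time: 12.6
tool_pos: [0.5429, 0.1219, 0.039]
tcp_rot: [-3.115, -0.408, -0.001]
wrist_force: [1.6, 0.9, 4.4]
width: 0.385
```

Run:
```python
from h import *
from workcell import bot
s=bot.read_state();need(s,[0.5424,0.1218,0.04],0.2598);print(s["torque"].round(2))
```

```text
pos [0.5429 0.1219 0.039 ] yaw 0.2605 d_tool [-0.0006  0.     -0.001 ] rot [-0.0001 -0.0005  0.0007] t 12.6 F [1.6 0.9 4.4] w 0.385
[ 0.09 -0.37 -0.01]
```

>>> arm_command([
  {"delta_rot":[0,0.0005,0],"xyz":[0.0005,0,0.0008],"gripper":0.02},
])

```text
time: 12.7
tool_pos: [0.5427, 0.1219, 0.0378]
tcp_rot: [-3.115, -0.408, 0.001]
wrist_force: [-0.1, -0.0, 5.3]
width: 0.38
```

>>> arm_command([
  {"delta_rot":[0,0,0],"xyz":[0,0,0.0008],"gripper":0.02},
])

```text
time: 12.8
tool_pos: [0.5425, 0.1219, 0.0368]
tcp_rot: [-3.115, -0.408, 0.001]
wrist_force: [2.1, 1.1, 4.8]
width: 0.381
```

>>> arm_command([
  {"delta_rot":[0,0,0],"xyz":[0,0,0.0008],"gripper":0.02},
])

```text
time: 12.9
tool_pos: [0.5423, 0.1218, 0.0358]
tcp_rot: [-3.115, -0.408, 0.002]
wrist_force: [1.2, 0.2, 4.5]
width: 0.38
```

Run:
```python
from h import *
from workcell import bot
s=bot.read_state();need(s,[0.5424,0.1218,0.04],0.2598);print(s["torque"].round(2))
```

```text
pos [0.5423 0.1218 0.0358] yaw 0.2604 d_tool [ 0.0001  0.0001 -0.0042] rot [-0.0003  0.0013  0.0006] t 12.9 F [1.2 0.2 4.5] w 0.38
[ 0.03 -0.3   0.04]
```

>>> arm_command([
  {"delta_rot":[0,0.0015,0],"xyz":[0.0008,0,0.0007],"gripper":0.02},
])

```text
time: 13.0
tool_pos: [0.5422, 0.1219, 0.0347]
tcp_rot: [-3.115, -0.408, 0.003]
wrist_force: [-0.4, -0.2, 5.4]
width: 0.381
```

>>> arm_command([
  {"delta_rot":[0,0,0],"xyz":[0,0,0.0007],"gripper":0.02},
])

```text
time: 13.1
tool_pos: [0.5422, 0.1218, 0.0338]
tcp_rot: [-3.115, -0.408, 0.003]
wrist_force: [0.8, -0.2, 4.8]
width: 0.382
```

>>> arm_command([
  {"delta_rot":[0,0,0],"xyz":[0,0,0.0007],"gripper":0.02},
])

```text
time: 13.2
tool_pos: [0.5422, 0.1219, 0.0337]
tcp_rot: [-3.115, -0.408, 0.003]
wrist_force: [-2.1, -0.9, 14.2]
width: 0.378
```

Run:
```python
from h import *
from workcell import bot
s=bot.read_state();need(s,[0.5424,0.1218,0.04],0.2598);print(s["torque"].round(2))
```

```text
pos [0.5422 0.1219 0.0337] yaw 0.2605 d_tool [ 0.0002  0.0001 -0.0063] rot [-0.0004  0.0019  0.0007] t 13.2 F [-2.1 -0.9 14.2] w 0.378
[-0.07  0.34  0.01]
```

>>> arm_command([
  {"delta_rot":[0,0,0],"xyz":[0,0,0.0004],"gripper":0.02},
])

```text
time: 13.3
tool_pos: [0.5422, 0.1219, 0.0337]
tcp_rot: [-3.115, -0.408, 0.003]
wrist_force: [-3.0, -1.1, 14.1]
width: 0.379
```

>>> arm_command([
  {"delta_rot":[0,0,0],"xyz":[0,0,0.0003],"gripper":0.02},
])

```text
time: 13.4
tool_pos: [0.5422, 0.1218, 0.0337]
tcp_rot: [-3.115, -0.408, 0.003]
wrist_force: [-3.3, -0.8, 16.0]
width: 0.384
```

>>> arm_command([
  {"delta_rot":[0,0,0],"xyz":[0,0,0],"gripper":0.02},
  {"delta_rot":[0,0,0],"xyz":[0,0,0],"gripper":0.02},
])

```text
time: 13.6
tool_pos: [0.5422, 0.1218, 0.0337]
tcp_rot: [-3.115, -0.408, 0.003]
wrist_force: [-2.8, -0.5, 13.3]
width: 0.38
```

Run:
```python
from h import *
from workcell import bot
s=bot.read_state();need(s,[0.5424,0.1218,0.04],0.2598);print(s["torque"].round(2))
```

```text
pos [0.5422 0.1218 0.0337] yaw 0.2606 d_tool [ 0.0002  0.0001 -0.0063] rot [-0.0004  0.002   0.0008] t 13.6 F [-2.8 -0.5 13.3] w 0.38
[-0.17  0.45  0.04]
```

>>> arm_command([
  {"delta_rot":[0,0.001,0],"xyz":[0,0,0.0008],"gripper":0.02},
])

```text
time: 13.7
tool_pos: [0.5422, 0.1219, 0.0336]
tcp_rot: [-3.115, -0.408, 0.002]
wrist_force: [-6.5, -1.6, 24.7]
width: 0.382
```

>>> arm_command([
  {"delta_rot":[0,0,0],"xyz":[0,0,0.0006],"gripper":0.02},
])

```text
time: 13.8
tool_pos: [0.5422, 0.1219, 0.0336]
tcp_rot: [-3.115, -0.408, 0.002]
wrist_force: [-7.4, -1.8, 27.0]
width: 0.384
```

>>> arm_command([
  {"delta_rot":[0,0,0],"xyz":[0,0,0],"gripper":0.02},
])

```text
time: 13.9
tool_pos: [0.5422, 0.1219, 0.0336]
tcp_rot: [-3.115, -0.408, 0.002]
wrist_force: [-6.6, -2.2, 22.6]
width: 0.384
```

Run:
```python
from h import *
from workcell import bot
s=bot.read_state();need(s,[0.5424,0.1218,0.04],0.2598);print(s["torque"].round(2))
```

```text
pos [0.5422 0.1219 0.0336] yaw 0.2606 d_tool [ 0.0002  0.0001 -0.0064] rot [-0.0004  0.0013  0.0008] t 13.9 F [-6.6 -2.2 22.6] w 0.384
[-0.31  1.16  0.03]
```

>>> arm_command([
  {"delta_rot":[0,0,0],"xyz":[-0.0005,0,-0.0015],"gripper":0.02},
])

```text
time: 14.0
tool_pos: [0.5421, 0.1218, 0.0337]
tcp_rot: [-3.115, -0.408, -0.0]
wrist_force: [3.6, 0.2, 1.3]
width: 0.384
```

>>> arm_command([
  {"delta_rot":[0,0,0],"xyz":[0,0,0],"gripper":0.045},
  {"delta_rot":[0,0,0],"xyz":[0,0,0],"gripper":0.045},
  {"delta_rot":[0,0,0],"xyz":[0,0,0],"gripper":0.045},
  {"delta_rot":[0,0,0],"xyz":[0,0,0],"gripper":0.045},
])

```text
time: 14.4
tool_pos: [0.5405, 0.1216, 0.0314]
tcp_rot: [-3.115, -0.408, 0.005]
wrist_force: [-0.5, -1.0, -0.0]
width: 0.529
```

Run:
```python
from h import *
from workcell import bot
s=bot.read_state();need(s,[0.5424,0.1218,0.04],0.2598);print(s["torque"].round(2),s["width"]*85.4)
```

```text
pos [0.5405 0.1216 0.0314] yaw 0.2605 d_tool [ 0.0019  0.0002 -0.0086] rot [-0.0006  0.0032  0.0007] t 14.4 F [-0.5 -1.  -0. ] w 0.529
[-0.02  0.01  0.01] 45.15828838249567
```

>>> arm_command([
  {"delta_rot":[0,0,0],"xyz":[0.001,0,-0.01],"gripper":0.045},
  {"delta_rot":[0,0,0],"xyz":[0,0,-0.04],"gripper":0.045},
  {"delta_rot":[0,0,0],"xyz":[0,0,-0.048],"gripper":0.0},
  {"delta_rot":[0,0,0],"xyz":[0,0,-0.048],"gripper":0.0},
  {"delta_rot":[0,0,0],"xyz":[0,0,-0.048],"gripper":0.0},
  {"delta_rot":[0,0,0],"xyz":[0,0,-0.03],"gripper":0.0},
  {"delta_rot":[0,0,0],"xyz":[0,0,0],"gripper":0.0},
  {"delta_rot":[0,0,0],"xyz":[0,0,0],"gripper":0.0},
])

```text
time: 15.2
tool_pos: [0.5432, 0.122, 0.2579]
tcp_rot: [-3.115, -0.408, -0.002]
wrist_force: [0.2, -0.2, -0.2]
width: -0.003
```

Run:
```python
from h import *
from workcell import bot
c=snap("wrist","w9"); im=c["pixels"][:,:,::-1]
cv2.imwrite("pics/w9.png",cv2.resize(im[100:350,200:600],None,fx=2,fy=2,interpolation=cv2.INTER_CUBIC))
c=snap("side","s2"); im=c["pixels"][:,:,::-1]
cv2.imwrite("pics/s2c.png",cv2.resize(im[170:300,220:360],None,fx=4.5,fy=4.5,interpolation=cv2.INTER_CUBIC))
need(bot.read_state(),[0.5424,0.1218,0.25],0.2598)
```

```text
pos [0.5416 0.1217 0.2548] yaw 0.2605 d_tool [0.0008 0.0001 0.0048] rot [-0.0007  0.0038  0.0007] t 15.3 F [-0.3  0.3 -0.2] w 0.005
```

View pics/w9.png

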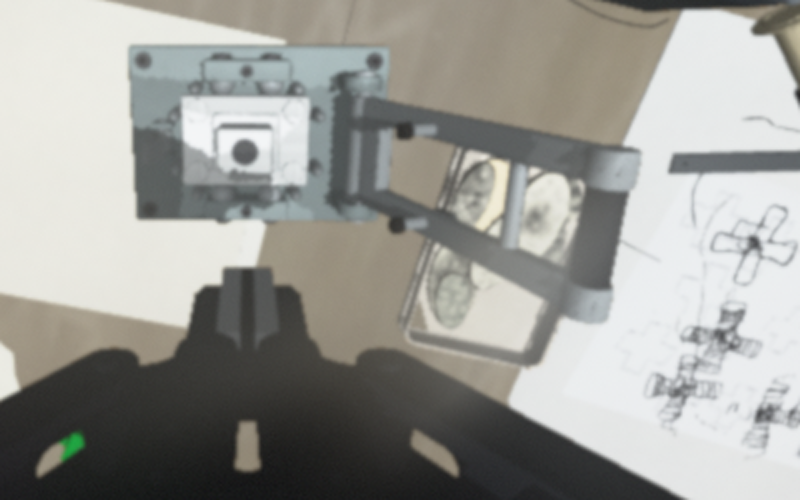

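View pics/s2c.png

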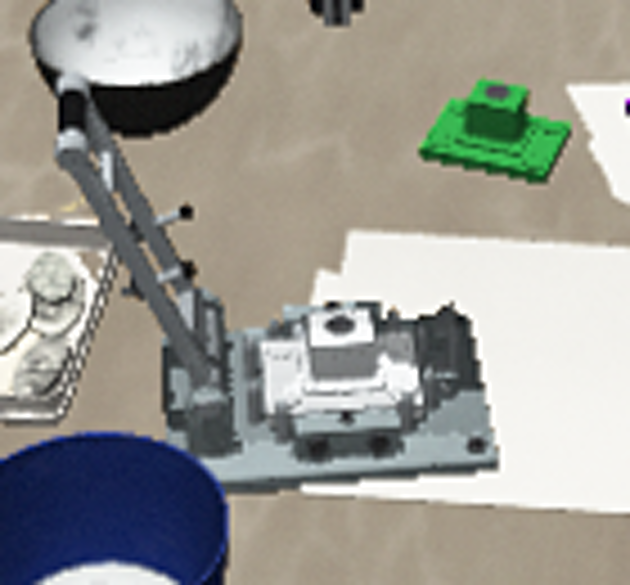

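```bash
cat >> h.py <<'E'
N=np.array([0.5424,0.1219,0]); YAW=0.2598
ex=np.array([np.cos(YAW),np.sin(YAW),0]); ey=np.array([-np.sin(YAW),np.cos(YAW),0])
def fw(x,y,z): return N+ex*x+ey*y+np.array([0,0,z])
def ff(P): d=np.atleast_2d(P)-N; return np.c_[d@ex,d@ey,d[:,2]]
def bar(th): return 0.072-0.164*np.cos(th), 0.05+0.164*np.sin(th)
E
python3 - <<'E'
from h import *
c=load("w9.npz")
uv=np.array([[498.5,217.5]])
a=ff(ray(c,uv,0))[0]; b=ff(ray(c,uv,.4))[0]; t=a[1]/(a[1]-b[1]); p=a+t*(b-a); print("bar fixture",p, np.hypot(p[0]-.072,p[2]-.05), np.arctan2(p[2]-.05,-(p[0]-.072)))
P=ff(cloud(c)[205:230,490:507].reshape(-1,3)); print(np.median(P,0))
for th in (2.0,1.9,1.8): print(th,bar(th),proj(c,fw(bar(th)[0],0,bar(th)[1])))
E
```

```text
bar fixture [0.12870556 0.         0.20821768] 0.16807247149952056 1.9149366868583653
[0.12795118 0.00027051 0.20855158]
2.0 (np.float64(0.14024808119373133), np.float64(0.1991247779994118)) [[506.63360885 213.23344171]]
1.9 (np.float64(0.12501948896561454), np.float64(0.20519321438073596)) [[491.03249953 216.03349726]]
1.8 (np.float64(0.10926114352966629), np.float64(0.209711011464024)) [[472.68661307 218.21784135]]
```

>>> arm_command([
  {"delta_rot":[0,0.003,0],"xyz":[0.03,0,-0.012],"gripper":0.0},
  {"delta_rot":[0,0,0],"xyz":[0.048,0,0],"gripper":0.0},
  {"delta_rot":[0,0,0],"xyz":[0.048,0,0],"gripper":0.0},
  {"delta_rot":[0,0,0],"xyz":[0.046,0,0],"gripper":0.0},
  {"delta_rot":[0,0,0],"xyz":[0,0,0],"gripper":0.0},
  {"delta_rot":[0,0,0],"xyz":[0,0,0],"gripper":0.0},
])

```text
time: 15.9
tool_pos: [0.708, 0.1661, 0.2638]
tcp_rot: [-3.115, -0.408, 0.009]
wrist_force: [0.1, 0.1, 0.8]
width: 0.001
```

Run:
```python
from h import *
from workcell import bot
s=bot.read_state(); print(ff(s["tool_pos"])); need(s,fw(.172,0,.196),YAW)
c=snap("side","s3"); im=c["pixels"][:,:,::-1]
cv2.imwrite("pics/s3c.png",cv2.resize(im[130:290,200:340],None,fx=3.7,fy=3.7,interpolation=cv2.INTER_CUBIC))
```

```text
[[1.71383151e-01 1.70491082e-04 2.63805867e-01]]
pos [0.708  0.1661 0.2638] yaw 0.2606 d_tool [0.001  0.0002 0.0678] rot [-0.0009  0.0056  0.0008] t 15.9 F [0.1 0.1 0.8] w 0.001
```

View pics/s3c.png

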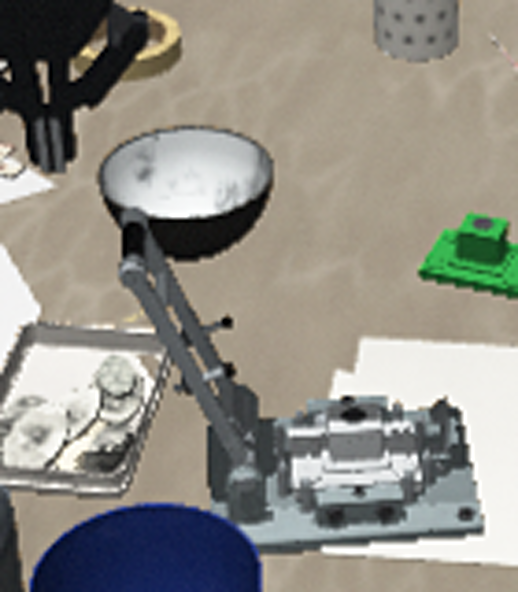

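>>> arm_command([
  {"delta_rot":[0,0.004,0],"xyz":[0.002,0,0.035],"gripper":0.0},
  {"delta_rot":[0,0,0],"xyz":[0,0,0.03],"gripper":0.0},
  {"delta_rot":[0,0,0],"xyz":[0,0,0],"gripper":0.0},
])

```text
time: 16.25
tool_pos: [0.706, 0.1657, 0.198]
tcp_rot: [-3.114, -0.408, 0.007]
wrist_force: [-1.0, -0.6, -0.5]
width: 0.001
```

>>> arm_command([
  {"delta_rot":[0,0,0],"xyz":[-0.008,0,0],"gripper":0.0},
  {"delta_rot":[0,0,0],"xyz":[-0.008,0,0],"gripper":0.0},
  {"delta_rot":[0,0,0],"xyz":[-0.01,0,0],"gripper":0.0},
])

```text
time: 16.55
tool_pos: [0.6862, 0.1601, 0.2065]
tcp_rot: [-3.113, -0.408, -0.016]
wrist_force: [-0.5, -1.1, 1.5]
width: 0.002
```

Run:
```python
from h import *
from workcell import bot
s=bot.read_state(); print(ff(s["tool_pos"])); need(s,fw(.1,0,.196),YAW)
```

```text
[[1.48821870e-01 1.22028794e-05 2.06490539e-01]]
pos [0.6862 0.1601 0.2065] yaw 0.2605 d_tool [-0.0489 -0.      0.01  ] rot [-0.0002 -0.0101  0.0007] t 16.55 F [-0.5 -1.1  1.5] w 0.002
```

>>> arm_command([
  {"delta_rot":[0,0,0],"xyz":[0,0,0],"gripper":0.0},
  {"delta_rot":[0,0,0],"xyz":[0,0,0],"gripper":0.0},
])

```text
time: 16.75
tool_pos: [0.6861, 0.1601, 0.205]
tcp_rot: [-3.114, -0.408, -0.013]
wrist_force: [0.3, 0.6, 0.5]
width: 0.001
```

Run:
```python
from h import *
from workcell import bot
s=bot.read_state(); print(ff(s["tool_pos"])); need(s,fw(.1,0,.196),YAW)
c=snap("side","s4"); im=c["pixels"][:,:,::-1]
cv2.imwrite("pics/s4c.png",cv2.resize(im[130:290,200:340],None,fx=3.7,fy=3.7,interpolation=cv2.INTER_CUBIC))
```

```text
[[1.48736305e-01 3.90921530e-05 2.05040702e-01]]
pos [0.6861 0.1601 0.205 ] yaw 0.2604 d_tool [-0.0488  0.      0.0086] rot [-0.0003 -0.0082  0.0006] t 16.75 F [0.3 0.6 0.5] w 0.001
```

View pics/s4c.png

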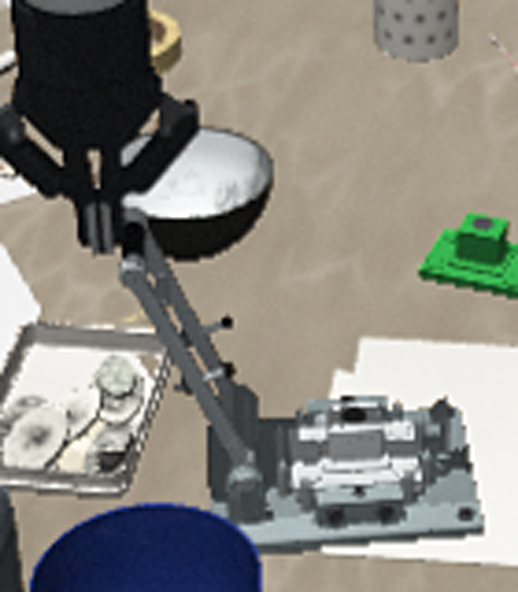

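>>> arm_command([
  {"delta_rot":[0,-0.008,0],"xyz":[0,0,0.008],"gripper":0.0},
  {"delta_rot":[0,0,0],"xyz":[-0.01,0,0],"gripper":0.0},
  {"delta_rot":[0,0,0],"xyz":[-0.015,0,0],"gripper":0.0},
  {"delta_rot":[0,0,0],"xyz":[-0.015,0,0],"gripper":0.0},
])

```text
time: 17.2
tool_pos: [0.6489, 0.1502, 0.1963]
tcp_rot: [-3.114, -0.408, -0.002]
wrist_force: [2.1, 0.3, 2.0]
width: 0.001
```

Run:
```python
from h import *
from workcell import bot
s=bot.read_state(); print(ff(s["tool_pos"])); need(s,fw(.1,0,.196),YAW)
c=snap("side","s5"); im=c["pixels"][:,:,::-1]
cv2.imwrite("pics/s5c.png",cv2.resize(im[130:290,200:340],None,fx=3.7,fy=3.7,interpolation=cv2.INTER_CUBIC))
```

```text
[[1.10242929e-01 8.20720679e-06 1.96306177e-01]]
pos [0.6489 0.1502 0.1963] yaw 0.2606 d_tool [-0.0102  0.      0.0003] rot [-0.0003 -0.0016  0.0008] t 17.2 F [2.1 0.3 2. ] w 0.001
```

View pics/s5c.png

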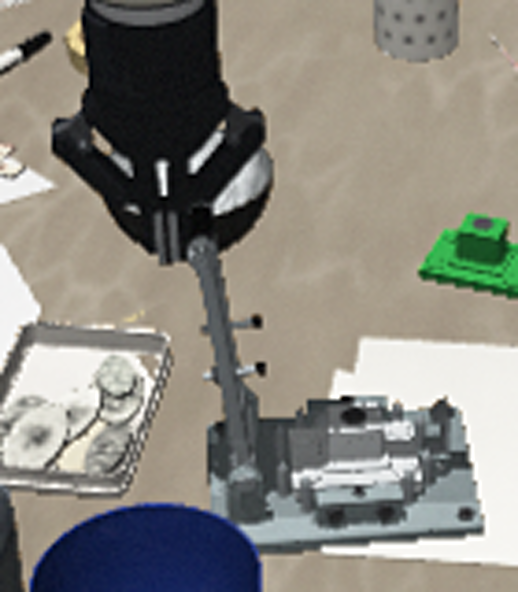

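>>> arm_command([
  {"delta_rot":[0,0,0],"xyz":[-0.015,0,0],"gripper":0.0},
  {"delta_rot":[0,0,0],"xyz":[-0.015,0,0],"gripper":0.0},
  {"delta_rot":[0,0,0],"xyz":[-0.015,0,0.003],"gripper":0.0},
  {"delta_rot":[0,0,0],"xyz":[-0.015,0,0.003],"gripper":0.0},
])

```text
time: 17.65
tool_pos: [0.5898, 0.1345, 0.1895]
tcp_rot: [-3.115, -0.408, 0.002]
wrist_force: [2.0, 0.0, 0.9]
width: -0.001
```

>>> arm_command([
  {"delta_rot":[0,0,0],"xyz":[-0.015,0,0.004],"gripper":0.0},
  {"delta_rot":[0,0,0],"xyz":[-0.015,0,0.004],"gripper":0.0},
  {"delta_rot":[0,0,0],"xyz":[0,0,0],"gripper":0.0},
])

```text
time: 17.95
tool_pos: [0.5584, 0.1263, 0.18]
tcp_rot: [3.115, 0.408, -0.009]
wrist_force: [-0.7, -0.5, -0.8]
width: 0.002
```

Run:
```python
from h import *
from workcell import bot
s=bot.read_state(); print(ff(s["tool_pos"])); need(s,fw(.0,0,.196),YAW)
c=snap("side","s6"); im=c["pixels"][:,:,::-1]
cv2.imwrite("pics/s6c.png",cv2.resize(im[130:290,220:360],None,fx=3.7,fy=3.7,interpolation=cv2.INTER_CUBIC))
```

```text
[[1.65944749e-02 1.39285426e-04 1.80031249e-01]]
pos [0.5584 0.1263 0.18  ] yaw 0.2605 d_tool [-0.0167  0.0001 -0.0159] rot [-0.0007  0.0059  0.0007] t 17.95 F [-0.7 -0.5 -0.8] w 0.002
```

View pics/s6c.png

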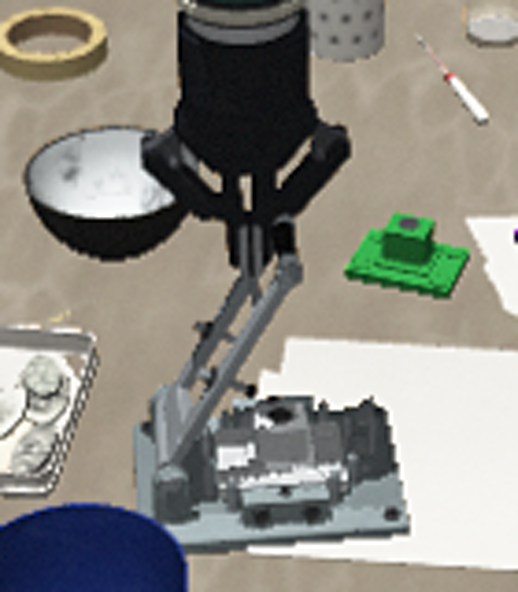

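>>> arm_command([
  {"delta_rot":[0,0.005,0],"xyz":[0.003,0,-0.045],"gripper":0.0},
  {"delta_rot":[0,0,0],"xyz":[-0.015,0,-0.01],"gripper":0.0},
  {"delta_rot":[0,0,0],"xyz":[-0.02,0,0],"gripper":0.0},
  {"delta_rot":[0,0,0],"xyz":[0,0,0],"gripper":0.0},
  {"delta_rot":[0,0,0],"xyz":[0,0,0],"gripper":0.0},
])

```text
time: 18.5
tool_pos: [0.5303, 0.1186, 0.2367]
tcp_rot: [-3.114, -0.408, -0.006]
wrist_force: [0.8, -0.4, -0.2]
width: -0.004
```

Run:
```python
from h import *
from workcell import bot
s=bot.read_state(); print(ff(s["tool_pos"])); need(s,fw(-.015,0,.21),YAW)
for th in (1.08,1,.9,.8,.7,.6,.5,.4,.3,.2,.1,0,-.02): print(th,np.round(bar(th),4))
c=snap("side","s7"); im=c["pixels"][:,:,::-1]
cv2.imwrite("pics/s7c.png",cv2.resize(im[130:290,220:360],None,fx=3.7,fy=3.7,interpolation=cv2.INTER_CUBIC))
```

```text
[[-1.25680575e-02 -5.65357332e-05  2.36691597e-01]]
pos [0.5303 0.1186 0.2367] yaw 0.2604 d_tool [-0.0025 -0.      0.0267] rot [-0.0005 -0.0037  0.0006] t 18.5 F [ 0.8 -0.4 -0.2] w -0.004
1.08 [-0.0053  0.1946]
1 [-0.0166  0.188 ]
0.9 [-0.0299  0.1785]
0.8 [-0.0423  0.1676]
0.7 [-0.0534  0.1557]
0.6 [-0.0634  0.1426]
0.5 [-0.0719  0.1286]
0.4 [-0.0791  0.1139]
0.3 [-0.0847  0.0985]
0.2 [-0.0887  0.0826]
0.1 [-0.0912  0.0664]
0 [-0.092  0.05 ]
-0.02 [-0.092   0.0467]
```

View pics/s7c.png

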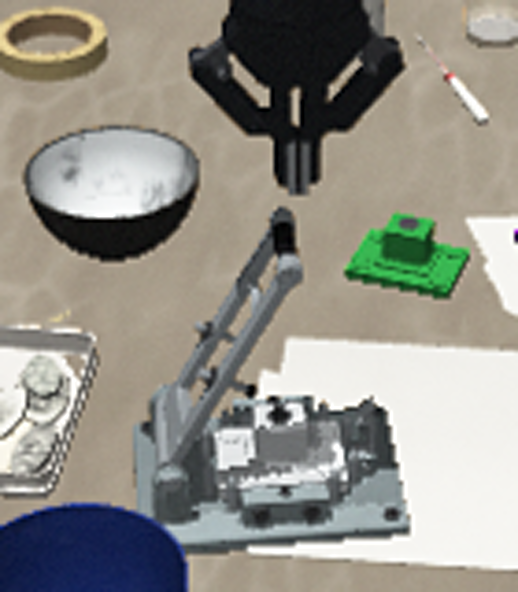

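>>> arm_command([
  {"delta_rot":[0,-0.003,0],"xyz":[-0.004,0,0.03],"gripper":0.0},
  {"delta_rot":[0,0,0],"xyz":[0,0,0.012],"gripper":0.0},
  {"delta_rot":[0,0,0],"xyz":[-0.013,0,0.01],"gripper":0.0},
  {"delta_rot":[0,0,0],"xyz":[-0.012,0,0.011],"gripper":0.0},
])

```text
time: 18.95
tool_pos: [0.4985, 0.1103, 0.1768]
tcp_rot: [3.114, 0.408, -0.014]
wrist_force: [-22.0, -5.6, 28.5]
width: -0.0
```

>>> arm_command([
  {"delta_rot":[0,0,0],"xyz":[-0.011,0,0.012],"gripper":0.0},
  {"delta_rot":[0,0,0],"xyz":[-0.01,0,0.013],"gripper":0.0},
])

```text
time: 19.15
tool_pos: [0.4734, 0.1038, 0.1487]
tcp_rot: [3.113, 0.409, -0.03]
wrist_force: [-26.4, -7.3, 19.9]
width: -0.003
```

Run:
```python
from h import *
from workcell import bot
s=bot.read_state(); print(ff(s["tool_pos"])); need(s,fw(-.0634,0,.1496),YAW)
c=snap("side","s8"); im=c["pixels"][:,:,::-1]
cv2.imwrite("pics/s8c.png",cv2.resize(im[130:290,220:360],None,fx=3.7,fy=3.7,interpolation=cv2.INTER_CUBIC))
```

```text
[[-0.07136812  0.00019571  0.14870024]]
pos [0.4734 0.1038 0.1487] yaw 0.2611 d_tool [ 0.0079  0.0002 -0.0011] rot [-0.0009  0.0192  0.0013] t 19.15 F [-26.4  -7.3  19.9] w -0.003
```

View pics/s8c.png

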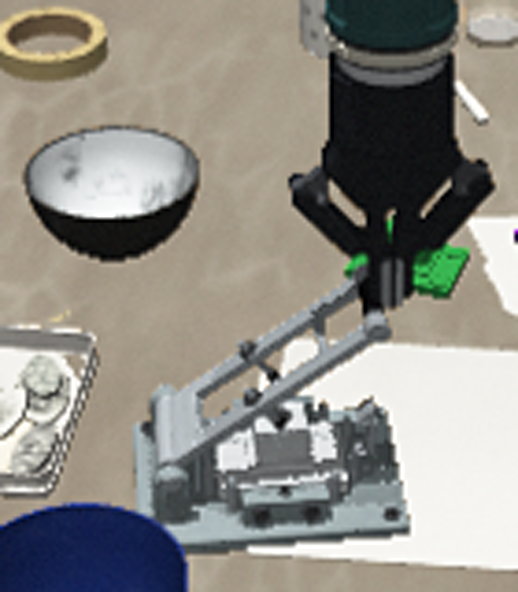

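>>> arm_command([
  {"delta_rot":[0,0,0],"xyz":[-0.004,0,-0.004],"gripper":0.0},
  {"delta_rot":[0,0,0],"xyz":[-0.001,0,-0.004],"gripper":0.0},
  {"delta_rot":[0,0,0],"xyz":[0,0,0],"gripper":0.0},
])

```text
time: 19.5
tool_pos: [0.4775, 0.1045, 0.157]
tcp_rot: [-3.114, -0.408, -0.002]
wrist_force: [-0.6, 0.4, 0.0]
width: 0.001
```

Run:
```python
from h import *
from workcell import bot
s=bot.read_state(); print(ff(s["tool_pos"])); need(s,fw(-.0634,0,.1496),YAW)
c=snap("wrist","w10")
c=snap("side","s9"); im=c["pixels"][:,:,::-1]
cv2.imwrite("pics/s9c.png",cv2.resize(im[180:260,270:370],None,fx=7,fy=7,interpolation=cv2.INTER_CUBIC))
```

```text
[[-6.71662331e-02 -1.15819547e-04  1.57028018e-01]]
pos [0.4775 0.1045 0.157 ] yaw 0.2604 d_tool [ 0.0038 -0.0001  0.0074] rot [-0.0004 -0.0014  0.0006] t 19.5 F [-0.6  0.4  0. ] w 0.001
```

View pics/s9c.png

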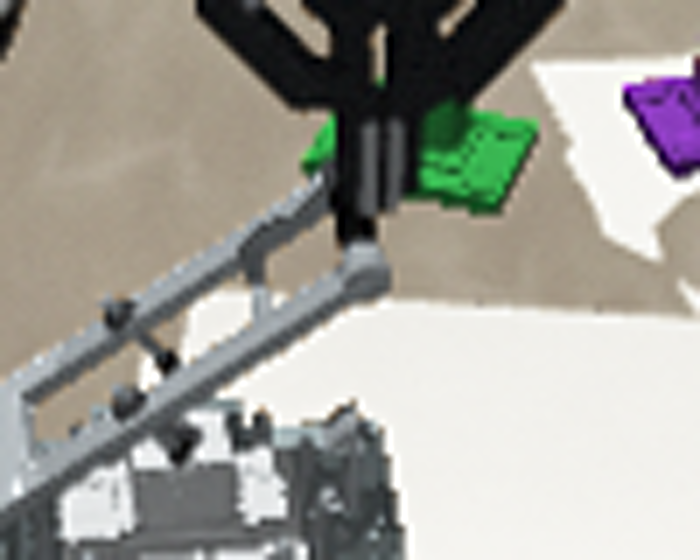

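View pics/w10.png

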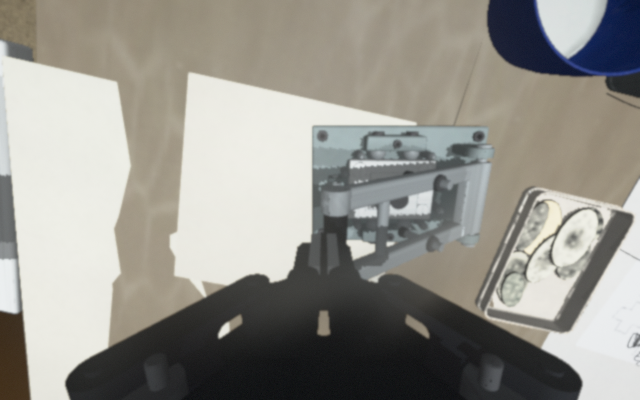

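Run:
```python
from h import *
c=load("w10.npz");d=load("s9.npz")
for th in (.7,.65,.6,.55,.5,.45):
    x,z=bar(th); print(th,np.round((x,z),4),proj(c,fw(x,.026,z)).round(0),proj(c,fw(x,.012,z)).round(0),(proj(d,fw(x,.026,z))-[270,180])*7)
```

```text
0.7 [-0.0534  0.1557] [[347. 204.]] [[346. 228.]] [[341.88957962 253.88326563]]
0.65 [-0.0586  0.1493] [[337. 200.]] [[336. 224.]] [[357.11449863 268.57876507]]
0.6 [-0.0634  0.1426] [[328. 197.]] [[328. 219.]] [[371.22809485 283.83406167]]
0.55 [-0.0678  0.1357] [[320. 193.]] [[320. 215.]] [[384.20428459 299.60136362]]
0.5 [-0.0719  0.1286] [[314. 190.]] [[314. 211.]] [[396.02095757 315.83238251]]
0.45 [-0.0757  0.1213] [[308. 187.]] [[309. 208.]] [[406.65990161 332.47853347]]
```

>>> arm_command([
  {"delta_rot":[0,0,0],"xyz":[0.004,0,-0.003],"gripper":0.0},
  {"delta_rot":[0,0,0],"xyz":[0,0,0.003],"gripper":0.0},
  {"delta_rot":[0,0,0],"xyz":[-0.005,0,0.0065],"gripper":0.0},
])

```text
time: 19.9
tool_pos: [0.4769, 0.1044, 0.1507]
tcp_rot: [-3.114, -0.408, -0.004]
wrist_force: [-0.4, 0.2, 1.0]
width: 0.001
```

>>> arm_command([
  {"delta_rot":[0,0,0],"xyz":[-0.005,0,0.0068],"gripper":0.0},
])

```text
time: 20.0
tool_pos: [0.4705, 0.1027, 0.1429]
tcp_rot: [-3.115, -0.408, -0.0]
wrist_force: [0.2, -0.3, 0.9]
width: -0.002
```

Run:
```python
from h import *
from workcell import bot
s=bot.read_state(); print(ff(s["tool_pos"])); need(s,fw(-.0634,0,.1496),YAW)
```

```text
[[-7.43739303e-02 -4.75900740e-05  1.42851570e-01]]
pos [0.4705 0.1027 0.1429] yaw 0.2605 d_tool [ 0.011  -0.     -0.0067] rot [-0.0004 -0.0002  0.0007] t 20.0 F [ 0.2 -0.3  0.9] w -0.002
```

>>> arm_command([
  {"delta_rot":[0,0,0],"xyz":[-0.003,0,0.007],"gripper":0.0},
  {"delta_rot":[0,0,0],"xyz":[-0.003,0,0.007],"gripper":0.0},
])

```text
time: 20.2
tool_pos: [0.4632, 0.1009, 0.1281]
tcp_rot: [-3.115, -0.408, 0.004]
wrist_force: [-1.6, -0.6, 2.0]
width: -0.004
```

>>> arm_command([
  {"delta_rot":[0,0,0],"xyz":[-0.003,0,0.007],"gripper":0.0},
  {"delta_rot":[0,0,0],"xyz":[-0.003,0,0.007],"gripper":0.0},
])

```text
time: 20.4
tool_pos: [0.4586, 0.0996, 0.1146]
tcp_rot: [-3.114, -0.408, 0.0]
wrist_force: [-1.3, -0.4, 1.1]
width: 0.0
```

Run:
```python
from h import *
from workcell import bot
s=bot.read_state(); print(ff(s["tool_pos"])); need(s,fw(-.0634,0,.1496),YAW)
c=snap("side","s10"); im=c["pixels"][:,:,::-1]
cv2.imwrite("pics/s10c.png",cv2.resize(im[180:280,270:370],None,fx=6,fy=6,interpolation=cv2.INTER_CUBIC))
```

```text
[[-8.67103119e-02  8.03154949e-06  1.14569573e-01]]
pos [0.4586 0.0996 0.1146] yaw 0.2605 d_tool [ 0.0233  0.     -0.035 ] rot [-0.0005  0.0002  0.0007] t 20.4 F [-1.3 -0.4  1.1] w 0.0
```

View pics/s10c.png

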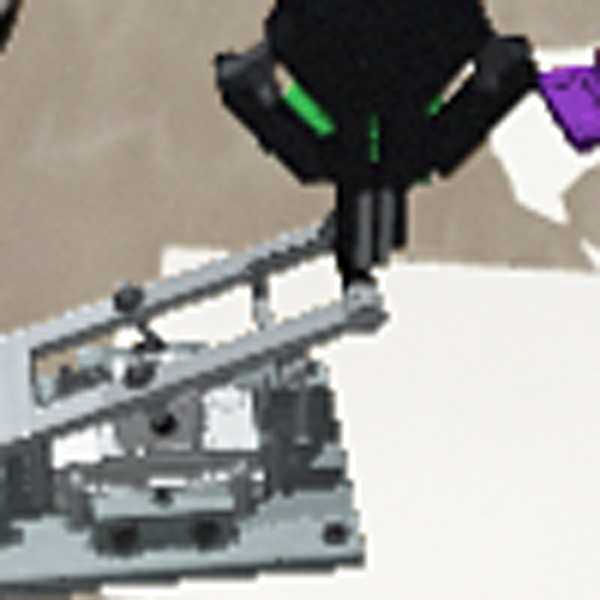

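>>> arm_command([
  {"delta_rot":[0,0,0],"xyz":[-0.002,0,0.007],"gripper":0.0},
  {"delta_rot":[0,0,0],"xyz":[-0.002,0,0.007],"gripper":0.0},
])

```text
time: 20.65
tool_pos: [0.4554, 0.0987, 0.1011]
tcp_rot: [-3.114, -0.408, -0.001]
wrist_force: [-0.7, 0.1, 1.7]
width: 0.0
```

>>> arm_command([
  {"delta_rot":[0,0,0],"xyz":[-0.001,0,0.006],"gripper":0.0},
  {"delta_rot":[0,0,0],"xyz":[-0.001,0,0.006],"gripper":0.0},
])

```text
time: 20.85
tool_pos: [0.4531, 0.0982, 0.0888]
tcp_rot: [-3.115, -0.408, 0.0]
wrist_force: [-0.9, 0.1, 0.4]
width: 0.002
```

>>> arm_command([
  {"delta_rot":[0,0,0],"xyz":[-0.001,0,0.006],"gripper":0.0},
  {"delta_rot":[0,0,0],"xyz":[-0.001,0,0.004],"gripper":0.0},
])

```text
time: 21.05
tool_pos: [0.4513, 0.0977, 0.0787]
tcp_rot: [-3.114, -0.408, -0.0]
wrist_force: [0.4, -0.5, -0.1]
width: 0.001
```

Run:
```python
from h import *
from workcell import bot
s=bot.read_state(); print(ff(s["tool_pos"])); need(s,fw(-.092,0,.057),YAW)
c=snap("side","s11"); im=c["pixels"][:,:,::-1]
cv2.imwrite("pics/s11c.png",cv2.resize(im[180:280,270:370],None,fx=6,fy=6,interpolation=cv2.INTER_CUBIC))
```

```text
[[-9.42520926e-02  2.55475519e-06  7.87151445e-02]]
pos [0.4513 0.0977 0.0787] yaw 0.2605 d_tool [0.0022 0.     0.0217] rot [-0.0005 -0.0001  0.0007] t 21.05 F [ 0.4 -0.5 -0.1] w 0.001
```

View pics/s11c.png

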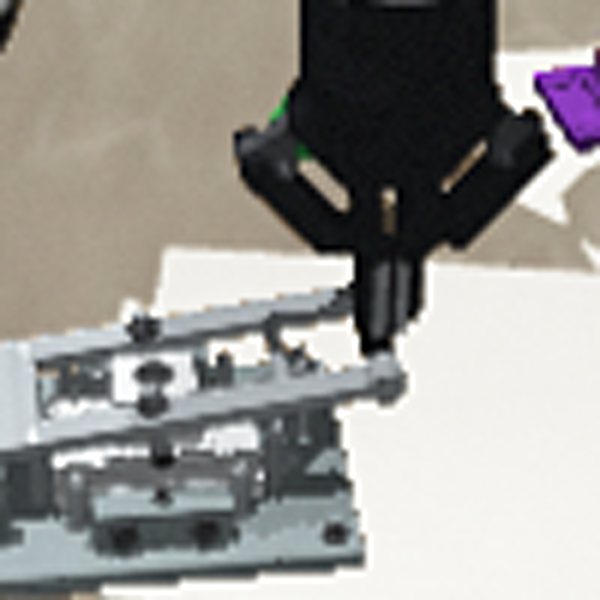

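>>> arm_command([
  {"delta_rot":[0,0,0],"xyz":[0,0,0.004],"gripper":0.0},
  {"delta_rot":[0,0,0],"xyz":[0,0,0.004],"gripper":0.0},
])

```text
time: 21.3
tool_pos: [0.4518, 0.0977, 0.0724]
tcp_rot: [-3.115, -0.408, -0.0]
wrist_force: [-8.2, -1.7, 27.1]
width: -0.001
```

>>> arm_command([
  {"delta_rot":[0,0,0],"xyz":[0,0,0.003],"gripper":0.0},
  {"delta_rot":[0,0,0],"xyz":[0,0,0.003],"gripper":0.0},
])

```text
time: 21.5
tool_pos: [0.4515, 0.0976, 0.0688]
tcp_rot: [-3.115, -0.408, 0.003]
wrist_force: [-11.4, -1.8, 24.3]
width: 0.002
```

>>> arm_command([
  {"delta_rot":[0,0,0],"xyz":[0,0,0.002],"gripper":0.0},
])

```text
time: 21.6
tool_pos: [0.4508, 0.0975, 0.065]
tcp_rot: [-3.115, -0.408, 0.003]
wrist_force: [-6.3, -0.9, 6.0]
width: -0.001
```

>>> arm_command([
  {"delta_rot":[0,0,0],"xyz":[0,0,0.002],"gripper":0.0},
])

```text
time: 21.7
tool_pos: [0.4505, 0.0974, 0.0619]
tcp_rot: [-3.115, -0.408, 0.003]
wrist_force: [-4.2, -2.1, 5.7]
width: 0.001
```

Run:
```python
from h import *
from workcell import bot
s=bot.read_state(); print(ff(s["tool_pos"])); need(s,fw(-.092,0,.057),YAW)
```

```text
[[-9.51026487e-02 -4.16816056e-05  6.19414107e-02]]
pos [0.4505 0.0974 0.0619] yaw 0.2607 d_tool [ 0.0031 -0.      0.0049] rot [-0.0004  0.0018  0.0009] t 21.7 F [-4.2 -2.1  5.7] w 0.001
```

Run:
```python
from h import *
from workcell import bot
c=snap("side","s12"); im=c["pixels"][:,:,::-1]
cv2.imwrite("pics/s12c.png",cv2.resize(im[200:290,270:370],None,fx=7,fy=6.5,interpolation=cv2.INTER_CUBIC))
c=snap("wrist","w12"); im=c["pixels"][:,:,::-1]
cv2.imwrite("pics/w12c.png",cv2.resize(im[80:280,300:560],None,fx=3,fy=3,interpolation=cv2.INTER_CUBIC))
```

```text
(no output)
```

View pics/s12c.png

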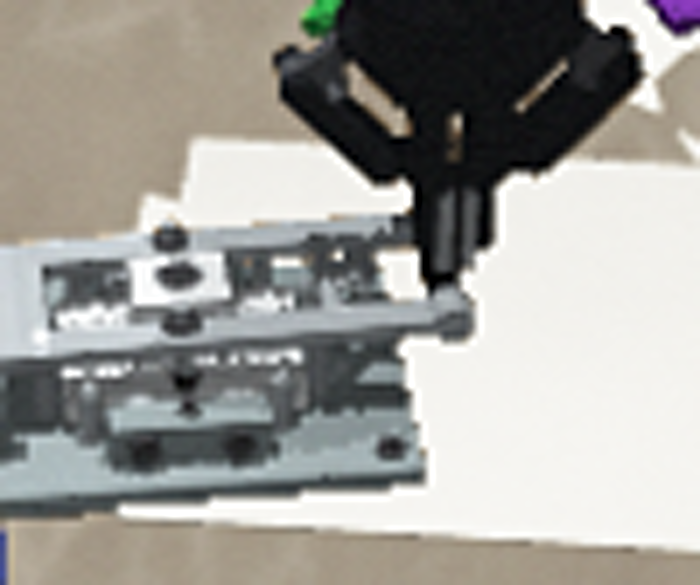

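View pics/w12c.png

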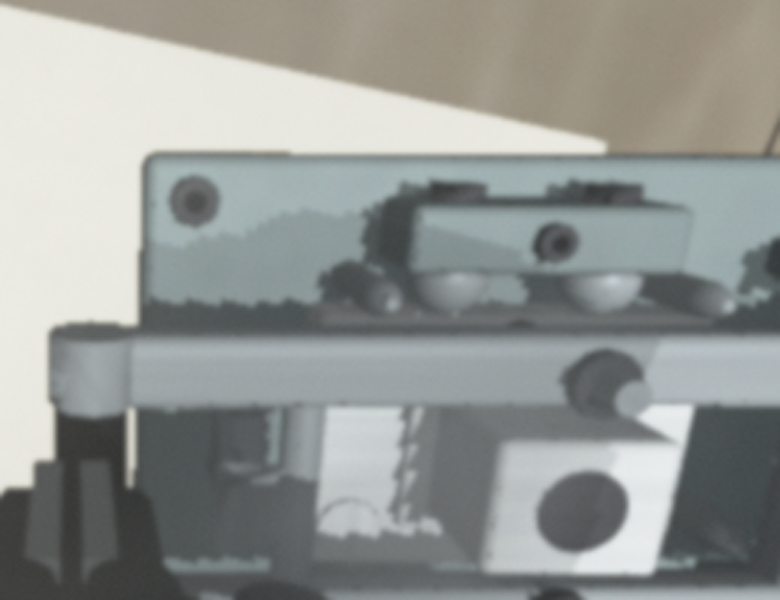

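>>> arm_command([
  {"delta_rot":[0,0,0],"xyz":[0.001,0,0.0015],"gripper":0.0},
])

```text
time: 21.9
tool_pos: [0.4519, 0.0978, 0.0599]
tcp_rot: [-3.115, -0.408, 0.001]
wrist_force: [-2.7, -1.8, 4.1]
width: -0.001
```

>>> arm_command([
  {"delta_rot":[0,0,0],"xyz":[0,0,0.0015],"gripper":0.0},
])

```text
time: 22.0
tool_pos: [0.4524, 0.098, 0.0583]
tcp_rot: [-3.115, -0.408, -0.0]
wrist_force: [-2.2, 0.3, 2.4]
width: 0.0
```

>>> arm_command([
  {"delta_rot":[0,0,0],"xyz":[0,0,0.0015],"gripper":0.0},
])

```text
time: 22.1
tool_pos: [0.4526, 0.098, 0.0567]
tcp_rot: [-3.114, -0.408, -0.001]
wrist_force: [-1.8, -1.6, 4.2]
width: 0.004
```

>>> arm_command([
  {"delta_rot":[0,0,0],"xyz":[0,0,0.0015],"gripper":0.0},
])

```text
time: 22.2
tool_pos: [0.4526, 0.098, 0.0554]
tcp_rot: [-3.115, -0.408, -0.0]
wrist_force: [-2.9, -0.8, 5.3]
width: -0.002
```

Run:
```python
from h import *
from workcell import bot
s=bot.read_state(); print(ff(s["tool_pos"])); need(s,fw(-.092,0,.0535),YAW)
```

```text
[[-9.29730169e-02 -2.23519495e-05  5.53716080e-02]]
pos [0.4526 0.098  0.0554] yaw 0.2605 d_tool [ 0.001  -0.      0.0019] rot [-0.0004 -0.0003  0.0007] t 22.2 F [-2.9 -0.8  5.3] w -0.002
```

>>> arm_command([
  {"delta_rot":[0,0,0],"xyz":[0,0,0.0015],"gripper":0.0},
])

```text
time: 22.3
tool_pos: [0.4525, 0.098, 0.0539]
tcp_rot: [-3.115, -0.408, -0.0]
wrist_force: [-3.3, -1.0, 5.0]
width: 0.003
```

>>> arm_command([
  {"delta_rot":[0,0,0],"xyz":[0,0,0.001],"gripper":0.0},
])

```text
time: 22.4
tool_pos: [0.4525, 0.098, 0.0529]
tcp_rot: [-3.115, -0.408, -0.0]
wrist_force: [-2.6, 0.0, 5.4]
width: -0.005
```

>>> arm_command([
  {"delta_rot":[0,0,0],"xyz":[0,0,0.001],"gripper":0.0},
])

```text
time: 22.5
tool_pos: [0.4525, 0.098, 0.052]
tcp_rot: [-3.115, -0.408, -0.0]
wrist_force: [-2.0, 0.0, 4.7]
width: -0.001
```

Run:
```python
from h import *
from workcell import bot
s=bot.read_state(); print(ff(s["tool_pos"])); need(s,fw(-.092,0,.0535),YAW)
```

```text
[[-9.30186953e-02 -1.82695966e-05  5.19897768e-02]]
pos [0.4525 0.098  0.052 ] yaw 0.2605 d_tool [ 0.001  -0.     -0.0015] rot [-0.0004 -0.0003  0.0007] t 22.5 F [-2.   0.   4.7] w -0.001
```

>>> arm_command([
  {"delta_rot":[0,0,0],"xyz":[0,0,0.001],"gripper":0.0},
])

```text
time: 22.6
tool_pos: [0.4527, 0.098, 0.0517]
tcp_rot: [-3.115, -0.408, -0.0]
wrist_force: [-6.6, -0.9, 17.5]
width: -0.002
```

Run:
```python
from h import *
from workcell import bot
c=snap("side","s13"); im=c["pixels"][:,:,::-1]
cv2.imwrite("pics/s13c.png",cv2.resize(im[200:290,270:370],None,fx=7,fy=6.5,interpolation=cv2.INTER_CUBIC))
c=snap("wrist","w13"); im=c["pixels"][:,:,::-1]
cv2.imwrite("pics/w13c.png",cv2.resize(im[80:280,300:560],None,fx=3,fy=3,interpolation=cv2.INTER_CUBIC))
need(bot.read_state(),fw(-.092,0,.0535),YAW)
```

```text
pos [0.4526 0.098  0.0518] yaw 0.2605 d_tool [ 0.0009 -0.     -0.0017] rot [-0.0005 -0.      0.0007] t 22.7 F [-4.7 -0.4 11.5] w -0.001
```

View pics/s13c.png

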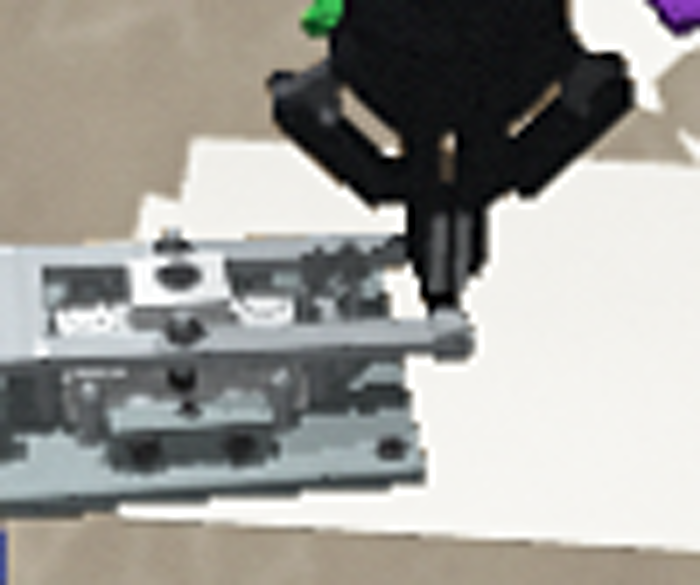

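View pics/w13c.png

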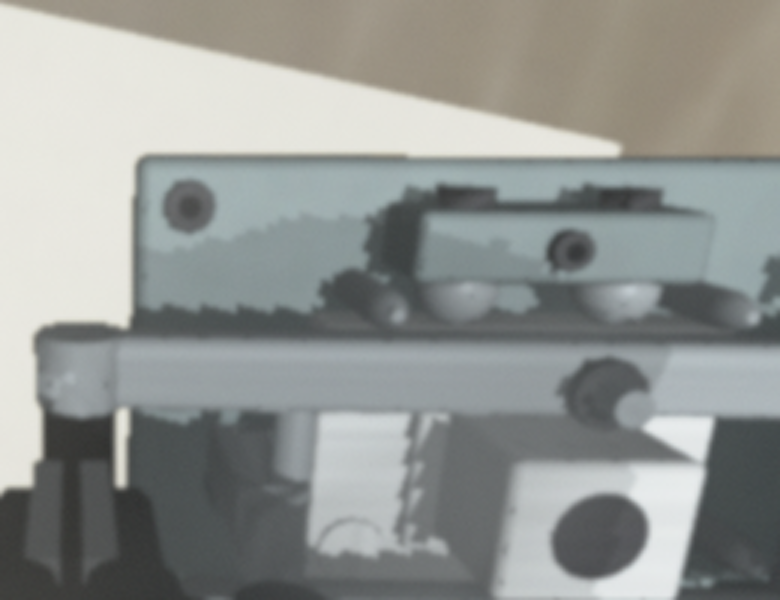

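>>> arm_command([
  {"delta_rot":[0,0,0],"xyz":[0,0,0.0005],"gripper":0.0},
  {"delta_rot":[0,0,0],"xyz":[0,0,0],"gripper":0.0},
])

```text
time: 22.9
tool_pos: [0.4527, 0.098, 0.0517]
tcp_rot: [-3.115, -0.408, -0.0]
wrist_force: [-6.4, -0.2, 14.8]
width: 0.001
```

>>> arm_command([
  {"delta_rot":[0,0,0],"xyz":[0,0,-0.004],"gripper":0.0},
  {"delta_rot":[0,0,0],"xyz":[0,0,-0.02],"gripper":0.0},
  {"delta_rot":[0,0,0],"xyz":[0,0,-0.05],"gripper":0.0},
  {"delta_rot":[0,0,0],"xyz":[0,0,-0.05],"gripper":0.0},
  {"delta_rot":[0,0,0],"xyz":[0,0,-0.05],"gripper":0.0},
  {"delta_rot":[0,0,0],"xyz":[0,0.04,-0.02],"gripper":0.0},
  {"delta_rot":[0,0,0],"xyz":[0,0.04,0],"gripper":0.0},
  {"delta_rot":[0,0,0],"xyz":[0,0,0],"gripper":0.0},
  {"delta_rot":[0,0,0],"xyz":[0,0,0],"gripper":0.0},
])

```text
time: 23.8
tool_pos: [0.4729, 0.0201, 0.2438]
tcp_rot: [-3.114, -0.404, 0.001]
wrist_force: [0.3, -0.3, -0.3]
width: 0.004
```

Run:
```python
from h import *
from workcell import bot
c=snap("side","s14"); im=c["pixels"][:,:,::-1]
cv2.imwrite("pics/s14c.png",cv2.resize(im[200:290,260:370],None,fx=6.5,fy=6.5,interpolation=cv2.INTER_CUBIC))
c=snap("wrist","w14")
s=bot.read_state(); need(s,fw(-.092,0,.0535),YAW)
for th in(-.02,0,.05,.1): x,z=bar(th); print(th,proj(load("w14.npz"),fw(x,0,z)))
cv2.imwrite("pics/w14c.png",cv2.resize(c["pixels"][:,:,::-1][20:220,250:510],None,fx=3,fy=3,interpolation=cv2.INTER_CUBIC))
```

```text
pos [0.4723 0.0211 0.2432] yaw 0.2605 d_tool [ 0.002  -0.0791  0.1899] rot [-0.0014  0.0014  0.0007] t 23.9 F [-0.4  0.3 -0.1] w -0.001
-0.02 [[323.95910767 106.27017473]]
0 [[323.93199107 106.20425287]]
0.05 [[324.12219478 106.03370209]]
0.1 [[324.70325425 105.85480613]]
```

View pics/s14c.png

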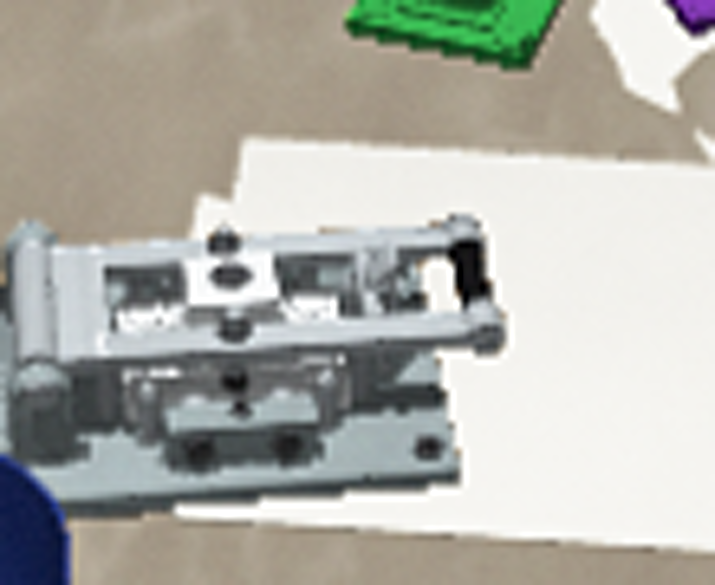

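View pics/w14c.png

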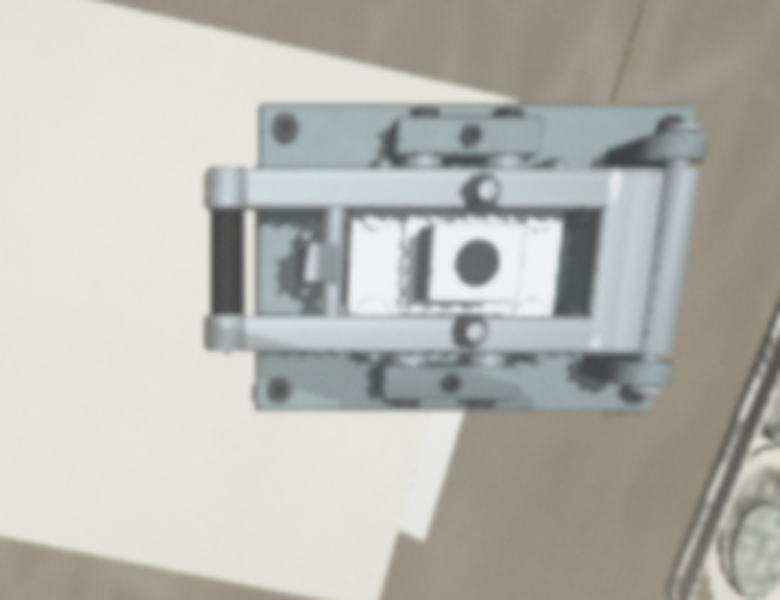

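Run:
```python
from h import *
d=load("s14.npz")
for th in(-.03,0,.03,.06): x,z=bar(th); print(th,proj(d,fw(x,0,z)), proj(d,fw(x+.045,0,z)))
c=load("w14.npz"); im=c["pixels"][:,:,::-1]
cv2.imwrite("pics/w14d.png",cv2.resize(im[85:135,335:395],None,fx=10,fy=10,interpolation=cv2.INTER_CUBIC))
im=d["pixels"][:,:,::-1]
cv2.imwrite("pics/s14d.png",cv2.resize(im[228:260,300:345],None,fx=14,fy=14,interpolation=cv2.INTER_CUBIC))
a=load("side0.npz")["pixels"].astype(int); b=d["pixels"].astype(int)
dd=(abs(a-b).max(2)>40).astype(np.uint8); n,l,st,_=cv2.connectedComponentsWithStats(dd); print([tuple(s) for s in st[1:] if s[4]>25])
```

```text
-0.03 [[332.3342569  245.09854428]] [[314.12773832 246.4042541 ]]
0 [[332.42607264 243.54971505]] [[314.17934246 244.85126504]]
0.03 [[332.45859237 241.9982246 ]] [[314.17092474 243.29560345]]
0.06 [[332.43138858 240.44539097]] [[314.10208616 241.7385905 ]]
[(np.int32(310), np.int32(0), np.int32(157), np.int32(86), np.int32(3809)), (np.int32(449), np.int32(0), np.int32(191), np.int32(268), np.int32(21371)), (np.int32(304), np.int32(85), np.int32(56), np.int32(75), np.int32(2201)), (np.int32(303), np.int32(165), np.int32(31), np.int32(21), np.int32(365)), (np.int32(232), np.int32(186), np.int32(8), np.int32(6), np.int32(30)), (np.int32(232), np.int32(192), np.int32(106), np.int32(75), np.int32(1799)), (np.int32(473), np.int32(235), np.int32(118), np.int32(165), np.int32(6193)), (np.int32(521), np.int32(254), np.int32(32), np.int32(9), np.int32(85)), (np.int32(312), np.int32(259), np.int32(17), np.int32(5), np.int32(64)), (np.int32(495), np.int32(258), np.int32(6), np.int32(15), np.int32(44))]
```

View pics/w14d.png

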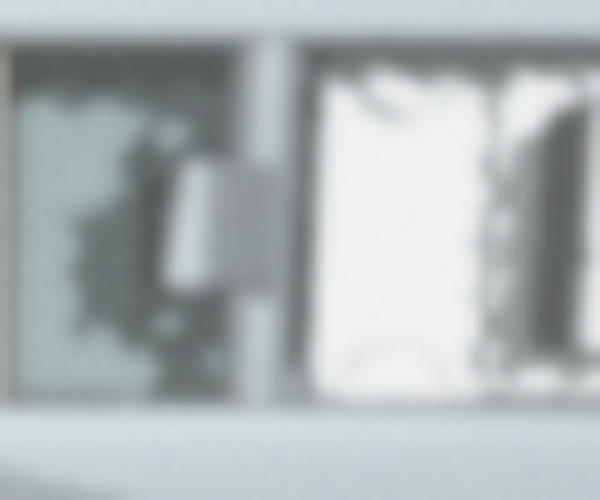

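View pics/s14d.png

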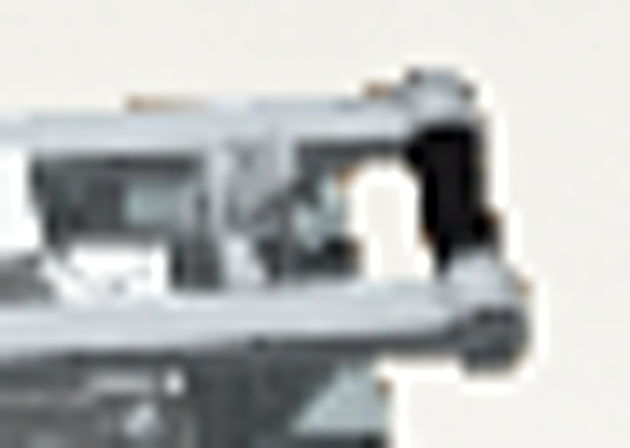

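Run:
```python
from workcell import bot
print(bot.read_state()["wrist_force"]); print(bot.finish_job())
```

```text
[-0.44484418  0.30828153 -0.1398872 ]
the job is handed in; nothing more can be done
None
```

The casting is seated in the nest and the clamp is shut with its catch over the cross-bar. I handed the job in at about 24 s, with the arm raised clear and the wrist force near zero.

**Loading:** I gripped the aluminium casting by its boss and lowered it level between the dowel pins. About 13 N drove it past the spring plungers. It then slid on down at about 5 N until the rests stopped it, with the underside about 16.4 mm above the bench. I pressed to a peak reading of 27 N there, and it moved no more than 0.1 mm further.

**Clamping:** I pushed the clamp over with closed fingers and pressed the grip bar down to its stop at about 17 N.

**Last checks:**
- The wrist view shows the catch hook lying over the cross-bar and the casting sitting square in the nest.
- The side view puts the clamp at about 0.03 rad, which is 0 within the camera calibration. I did not pull on the bar to test the catch.
- Comparing side views from before and after shows changes only where the robot, the clamp and the casting moved. The file, bowl, pencil and look-alikes are where they were.

**Force peaks while closing the clamp:**
- About 36 N in all on the bar at around 0.8 rad, because I moved across the bar's path too fast. I backed off and redid that part slowly.
- About 27 N as the bar passed roughly 0.09 rad, probably the catch riding over the cross-bar.

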